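Open the cutterhead cradle and hold its index plunger back

ROBOT

A 7-joint arm with a two-finger parallel gripper is mounted at the origin on the work surface. World frame = base frame: x ahead of the robot, y to its left, z up, the work surface at z = 0. Lengths are in m, angles in rad, forces in N, time in s.
With the tool pointing down it reaches from about 0.35 to 0.9 m from the base axis. Payload 7.2 kg.
Tool frame: the origin (TCP) lies midway between the tips of the shut fingers; the grasp point (between the pads) lies 19 mm behind it; x points along the fingers, z is the direction in which the jaws open and shut, and the axes are right-handed (so a half turn about x gives the same grasp; the last joint's range is limited). The gripper opens to 88 mm and grips with 3 to 60 N. Pads are 20 mm wide; open, the fingers measure 115 mm over their backs; the gripper's body (75 mm by 178 mm) begins 61 mm behind the grasp point.
Start: joints at [-1.235, 0.411, -0.013, 1.596, 0.006, 1.134, -0.082], TCP at [0.246, 0.575, 0.223] pointing down, gripper open.
Joint ranges: [-2.95, 2.95], [-0.29, 1.99], [-1.47, 1.44], [0.14, 2.54], [-1.03, 4.17], [0.13, 1.85], [-2.86, 2.86]. Speed limits (rad/s): [2.39, 2.39, 3.01, 3.01, 3.14, 3.14, 3.14].

INTERFACE

Orientations are given as a rotation vector (axis times angle).
In Python, from station import get_state, get_image, camera_params, hand_in, find_in, regions_of gives the robot as it stands.
- The arm moves only by the shell command python3 -m creep 'ROWS' [FORCE]. ROWS is JSON, a list of rows, each an object with "delta_pos": the shift along the tool's x, y, z in mm, a list of three; "turn": the turn about the tool's x in rad; "grip": the opening, from 0 (shut) to 1 (fully open). A call has 1 to 10 rows; each row shifts and turns the commanded pose from where the row before left it, along the tool's axes as they then stand; what a row does not reach is not made up. A row lasts 1/10 s, in which the tool goes at most 50 mm and 8.59 degrees, less where a joint would pass 70% of its speed; a pose out of reach is approached as far as the arm can. A call is refused whole if a number of a shift passes 50 or a number of a turn 0.15, either way. A call with a gripper value outside its range is refused whole. The fingers move at their own pace and stop on an object; FORCE is the grip in N (left out, the last holds). Time passes only in rows, so rows that do not move let the fingers close. It gives the time, the measured TCP pose, the force and the opening at its end, in the units of the state.
- get_state(): the state, without advancing time (a new reading comes with each control period).
- get_image(name): name is "scene" or "side" or "wrist"; returns (picture, depth): 480x640x3 uint8, red, green, blue; 480x640 float32, m along the optical axis (not along the pixel's ray), 0 where there is no reading.
- camera_params(name): a dict with "K" (3x3 intrinsics, pixels), "D" ([k1, k2, p1, p2, k3] as OpenCV has them; the pictures are not rectified), "view" (4x4, takes a point from world to camera coordinates); the wrist camera has in their place "hand_eye" (4x4, takes a point from camera to tool coordinates, whose origin is the TCP and whose axes are the tool frame's). Camera axes: x right, y down, z forward; pixel columns grow to the right and rows downward; lengths in m; the calibration is good to about 2 mm. A picture is of the moment at which its call begins: read the wrist's pose just before it. camera_params takes no time and is no camera call.
- hand_in(): hands the job in, once; it reports no verdict.
Trained networks look in the newest picture that a camera, given by its name, has taken for a name from the list of things; names that differ only in an ending like _2 or _b are one class to them, and where a whole thing is asked for, a point or a joint stands for the part that bears it (a point fixed in the world has none). Each returns a list of dicts, best first, with "score" (0 to 1); they miss things now and then, are a little off and sometimes report something else, mostly with a low value. They report only what shows in the picture. A call takes as long as a camera call.
- find_in(label, camera): "box" ([left, top, width, height] in pixels, round what is visible of it).
- regions_of(label, camera): "mask" (480x640 bool, what is visible of it) and "box" ([left, top, width, height] in pixels, round what is visible of it).
The state is a dict: "time_s": time; "joint_pos": joint angles; "qd": joint speeds; "joint_torque": joint torques, N m; "eef_pos": TCP position; "eef_rot": TCP orientation; "contact_force": force on the tool from outside, world axes, zero at the start; "wrist_torque": the same for the moment, N m; "width": finger opening in m.
Only numpy, scipy, OpenCV 4.12 (cv2) and the standard library are available. Lean on these libraries where they do the work, as an engineer would, in place of code of your own. Each camera call takes 0.05 s, during which the arm holds its last target.

TASK

I want to draw the cutterhead out of its service cradle for a stylus change. Turn the hinged cover plate right over until it lies flat on its rest, inner face with the spare styli upward; then pull the sprung index plunger fully back, out of its hole in the head's mounting bar, and finish while still holding it there, fully back, so that the head is free for me to slide out. Keep off the head itself with its bare stylus, leave it sitting in the cradle, and do not push the other things on the bench about.

Things in the scene. Friction and masses are not known exactly. Their poses are not given: they have to be found in the camera images.
- stand: Service cradle fixed to the bench: dark base plate 130 x 210 x 12 mm, aluminium slide block (68 mm high) on its +y half holding the head, hinge wall at y = 0, four rubber-topped posts 110 mm high: two under the closed cover, two at y = -84 mm as rest for the opened one. Origin: on the bench below the hinge's middle; x along the hinge, z up. The plunger comes out of its -x side at y = +45 mm.
- cover_hinge (a point): Middle of the hinge axis, 112 mm above the bench; axes parallel to the cradle's, the hinge running along x.
- cover (a joint): Cover angle about the hinge (rad). 0: closed, flat over the head on the +y side; pi/2: upright; pi: right over, flat on the rest posts on the -y side, inner face with its glass stylus vials (10 mm deep) up; that is its stop. It starts 0 to 0.45. The hinge is stiff (0.14 N m): the cover (about 160 g) stays at any angle it is left.
- cover_ball (a point): Centre of the cover's handle: black ball, 24 mm diameter, on an 8 mm stem out of the middle of the cover's free edge, in the plate's plane, 130 mm from the hinge axis. The plate (80 mm along the hinge, 4 mm thick) ends 34 mm short of it. About 2 N moves it; the ball turns easily between pads pressing on it along the hinge direction, so one grasp from above carries it right over.
- plunger (a joint): How far the index plunger is pulled back (m): 0 home in its seat hole, 0.016 fully back at its stop. It slides straight along the cradle's -x axis. A spring draws it home with 4 N, rising to 10.4 N fully back; no latch: let go, it springs home.
- plunger_grip (a point): Middle of the plunger's black grip, on the plunger's level axis (along the cradle's x): a cylinder 24 mm in diameter, 28 mm long, with a flange 32 mm in diameter, 6 mm thick at its outer (-x) end. Home it lies at x = -88, y = 45, z = 48 mm in the cradle's frame; a 16 mm barrel begins 2 mm to its +x side. Moves with the plunger.
- pin_tip (a point): Tip of the plunger's steel pin, 8 mm in diameter, 73 mm to the cradle's +x of the grip's middle; moves with the plunger. Home, it stands 10 mm inside the seat hole.
- seat_hole (a point): Centre of the mouth of the seat hole (11 mm diameter, 14 mm deep) in the -x face of the head's mounting bar; its axis is the plunger axis and its x axis points into the hole.
- head: The cutterhead, about 450 g, loose in the cradle: steel mounting bar 50 x 70 x 24 mm in the slot, above it an aluminium and black body with two slanting coil cans and the stylus on top, 64 mm high in all. Origin: middle of the bar's underside, at x = 0, y = 45, z = 36 mm in the cradle's frame. It lies under the closed cover and must stay where it is, untouched.
- loupe: Bystander: black eye loupe standing on the bench, 38 mm diameter, 40 mm high; origin under its middle.
- tin: Bystander: flat round metal tin, 48 mm diameter, 19 mm high; origin under its middle.
- brush: Bystander: wooden brush lying down, 160 mm long, 20 mm high, along its x axis; origin under its middle.
- spanner: Bystander: small steel spanner lying flat, 120 mm long, 8 mm high, along its x axis; origin under its middle.
- mug: Bystander: blue enamel mug with brass drift punches, 80 mm diameter, 84 mm high (punches to about 115 mm), handle on its +y side; origin under its middle.
- roller: Bystander: grey rubber mat roller lying down, 110 mm wide, 40 mm diameter, 155 mm overall, wooden handle to its -x; origin on the bench under the middle of the roller.

How it is judged:
On the way, in this order (a step that is already met when the one before it is completed fails the run):
1. the cover is turned right over onto its rest while the plunger is still home (value of joint cover above 3 rad and value of joint plunger below 0.004 m), for 0.2 s.
2. the plunger is pulled fully back (value of joint cover above 3 rad and value of joint plunger above 0.0135 m), for 0.3 s.
At the end, for the whole second after the job is handed in: The cover lies turned over (joint above 3.0 rad of pi); the fingers hold the plunger (more than 2 N on it) at least 13.5 mm back of its 16 mm, its tip more than 2 mm clear of the seat hole; the head still sits in its slot within 6 mm along x, 9 mm along y and 5 mm in height of its place (all of step 2 and contact force between the fingers and plunger above 2 N and x of pin_tip in the frame of seat_hole below -0.002 m and x of head in the frame of stand between -0.006 and 0.006 m and y of head in the frame of stand between 0.036 and 0.054 m and z of head in the frame of stand below 0.041 m); the arm keeps its last pose, push and grip.
It fails at once if the robot touches the cutterhead (contact force between any of the fingers, the arm and head above 1 N).
It fails at once if a bystander is pushed more than 30 mm away (distance of any of loupe, tin, brush, spanner, mug, roller from where it was at the start of the episode above 0.03 m).
It also fails if it takes over 53 s, if anything falls off the work surface, if the arm or the gripper's body presses on something with over 40 N, if the wrist force passes 120 N, or if a joint passes its speed limit or range.

## Working session

There is one attempt and no reset: what is moved stays moved. The work goes in short steps, Python scripts to look and compute and a shell command to move; the robot and the scene stay as the last step left them, time stands still between calls to the robot, and variables do not carry over. Pictures are saved under pics/ and viewed, and the job is handed in when it is done.

```bash
ls; mkdir -p pics
python3 - <<'E'
from station import *
import cv2,json
s=get_state(); print({k:(np.round(v,3).tolist() if hasattr(v,'__len__') else v) for k,v in s.items()} if 0 else s)
for n in ["scene","side","wrist"]:
    im,d=get_image(n); cv2.imwrite(f"pics/a_{n}.png",im[:,:,::-1])
    p=camera_params(n); print(n,p)
E
```

```text
pics
{'time_s': 0.0, 'joint_pos': array([-1.23523065,  0.41187418, -0.01270555,  1.59702946,  0.00555219,
        1.13426885, -0.08217279]), 'qd': array([-1.06813330e-03,  4.84756852e-04, -1.41837423e-05, -2.36335648e-04,
       -1.44775868e-04,  2.76722687e-04, -1.54442622e-04]), 'joint_torque': array([-6.07259335e-04, -5.87957239e+01,  6.41382448e-01, -2.91075271e+01,
       -5.38099534e-02,  1.82893005e-02,  1.57001273e-04]), 'eef_pos': array([0.24538692, 0.5742801 , 0.22183108]), 'eef_rot': array([-0.90777799,  1.37485479,  0.90628356]), 'contact_force': array([-0.01542988, -0.77645459, -0.32975557]), 'wrist_torque': array([ 0.04139973,  0.00284173, -0.0195159 ]), 'width': 0.08807493856392583}
scene {'K': array([[618.19168975,   0.        , 310.74067526],
       [  0.        , 618.19168975, 242.84480083],
       [  0.        ,   0.        ,   1.        ]]), 'D': array([-0.02665339,  0.        ,  0.        ,  0.        ,  0.        ]), 'view': array([[-0.84843873,  0.52918593,  0.01067562,  0.45393123],
       [ 0.35461738,  0.58329678, -0.73076082, -0.12506385],
       [-0.392935
[... 500 characters left out ...]
.80719424, -0.57642032,  1.42165615],
       [ 0.        ,  0.        ,  0.        ,  1.        ]])}
wrist {'K': array([[413.85444205,   0.        , 314.58684109],
       [  0.        , 413.85444205, 233.0622146 ],
       [  0.        ,   0.        ,   1.        ]]), 'D': array([-0.08061472,  0.        ,  0.        ,  0.        ,  0.        ]), 'hand_eye': array([[-3.61530666e-05, -2.45572722e-01,  9.69378170e-01,
        -1.62543014e-01],
       [ 1.11509554e-03, -9.69377578e-01, -2.45572530e-01,
         6.47431320e-02],
       [ 9.99999378e-01,  1.07207108e-03,  3.08883019e-04,
        -1.92226297e-04],
       [ 0.00000000e+00,  0.00000000e+00,  0.00000000e+00,
         1.00000000e+00]])}
```

View pics/a_scene.png

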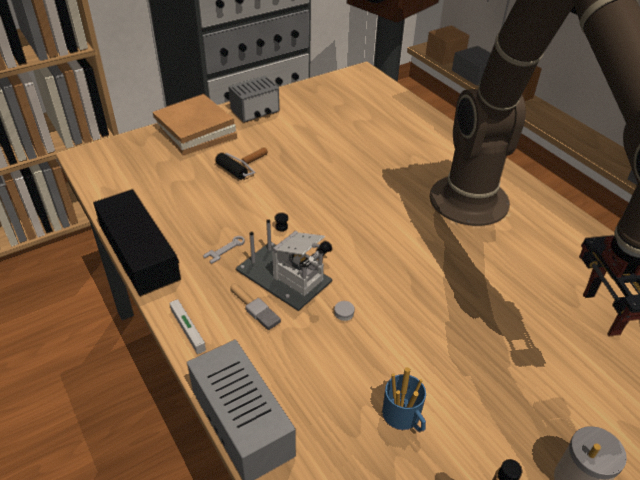

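View pics/a_side.png

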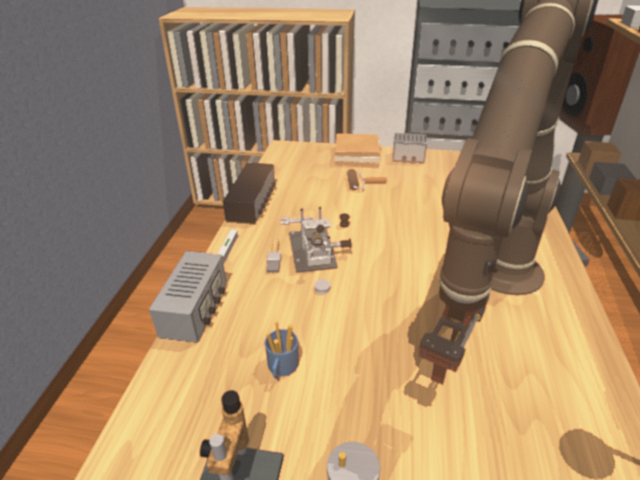

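View pics/a_wrist.png

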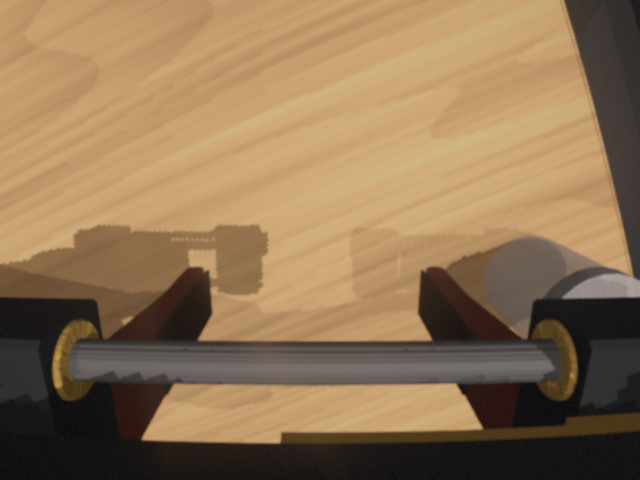

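```bash
cat > h.py <<'E'
from station import *
import numpy as np, cv2
from scipy.spatial.transform import Rotation as R
def T_wrist(s):
    T=np.eye(4);T[:3,:3]=R.from_rotvec(s['eef_rot']).as_matrix();T[:3,3]=s['eef_pos'];return T
def cam2world(n,s=None):
    p=camera_params(n)
    if n=='wrist': return T_wrist(s)@p['hand_eye']
    return np.linalg.inv(p['view'])
def cloud(n,d,s=None):
    p=camera_params(n); u,v=np.meshgrid(np.arange(640.),np.arange(480.))
    q=cv2.undistortPoints(np.stack([u,v],-1).reshape(-1,1,2),p['K'],p['D']).reshape(480,640,2)
    P=np.concatenate([q*d[...,None],d[...,None]],-1)
    T=cam2world(n,s); return P@T[:3,:3].T+T[:3,3]
def proj(n,X,s=None):
    p=camera_params(n); V=np.linalg.inv(cam2world(n,s)); 
    r,_=cv2.projectPoints(np.asarray(X,float).reshape(-1,1,3),cv2.Rodrigues(V[:3,:3])[0],V[:3,3],p['K'],p['D']); return r.reshape(-1,2)
def tool(s=None):
    s=s or get_state(); return T_wrist(s)
E
python3 - <<'E'
from h import *
for n,(a,b,w,h) in {"scene":(190,190,180,135),"side":(250,180,160,120)}.items():
    im,d=get_image(n); c=im[b:b+h,a:a+w]; cv2.imwrite(f"pics/b_{n}.png",cv2.resize(c,(800,600),interpolation=cv2.INTER_CUBIC)[:,:,::-1])
    P=cloud(n,d)
    for l in ["stand","cover","cover_ball","plunger","plunger_grip","head","loupe","tin","brush","spanner","mug","roller"]:
        r=regions_of(l,n)
        for q in r[:2]:
            m=q['mask']&(d>0)
            print(n,l,round(q['score'],2),q['box'],m.sum(),np.round(np.median(P[m],0),3) if m.any() else None)
E
```

```text
scene stand 0.94 [236.7, 222.9, 93.1, 89.8] 4428 [0.614 0.017 0.026]
scene stand 0.2 [331.9, 298.1, 21.5, 19.9] 328 [0.55  0.17  0.017]
scene cover 0.81 [279.8, 233.3, 50.0, 22.4] 768 [0.579 0.035 0.139]
scene cover_ball 0.69 [275.0, 231.4, 51.0, 23.5] 807 [0.578 0.032 0.137]
scene plunger_grip 0.51 [317.5, 244.3, 12.0, 7.7] 12 [0.483 0.004 0.051]
scene head 0.72 [287.7, 254.5, 28.8, 27.3] 365 [0.585 0.04  0.071]
scene loupe 0.47 [275.7, 209.9, 11.9, 26.9] 222 [ 0.526 -0.166  0.036]
scene tin 0.75 [335.5, 296.7, 19.6, 21.2] 298 [0.55  0.171 0.017]
scene brush 0.96 [230.9, 285.1, 49.4, 45.1] 754 [0.723 0.066 0.017]
scene spanner 0.82 [200.3, 236.6, 41.5, 27.3] 288 [ 0.697 -0.175  0.007]
scene spanner 0.7 [213.2, 146.3, 55.9, 31.1] 711 [ 0.513 -0.478  0.025]
scene mug 0.83 [381.1, 369.7, 44.0, 64.0] 2100 [0.605 0.456 0.058]
scene roller 0.61 [215.5, 149.0, 53.7, 31.1] 716 [ 0.513 -0.478  0.025]
side stand 0.76 [291.5, 208.1, 60.7, 65.0] 1664 [0.594 0.04  0.027]
side stand 0.74 [265.9, 238.8, 16.2, 34.0] 355 [0.713 0.069 0.018]
side cover 0.62 [303.5, 214.8, 27.4, 17.6] 253 [0.577 0.044 0.141]
side cover_ball 0.6 [306.9, 221.2, 25.6, 13.7] 231 [0.573 0.047 0.144]
side plunger_grip 0.37 [303.6, 218.3, 26.1, 13.5] 210 [0.574 0.045 0.143]
side head 0.73 [312.6, 233.0, 14.1, 23.0] 324 [0.575 0.045 0.062]
side tin 0.78 [315.0, 278.3, 16.0, 18.0] 198 [0.54  0.173 0.018]
side brush 0.73 [266.3, 237.7, 16.0, 31.9] 352 [0.713 0.068 0.018]
side spanner 0.56 [280.8, 218.4, 30.3, 6.2] 125 [ 0.713 -0.172  0.005]
side mug 0.57 [265.6, 324.6, 34.9, 52.7] 1430 [0.595 0.465 0.064]
side roller 0.75 [346.7, 164.7, 39.8, 27.5] 333 [ 0.501 -0.48   0.024]
```

View pics/b_scene.png

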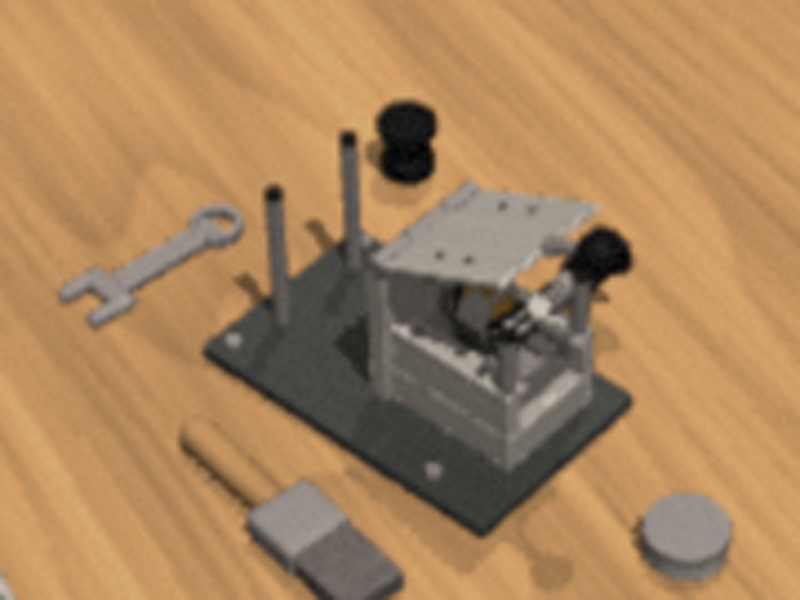

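View pics/b_side.png

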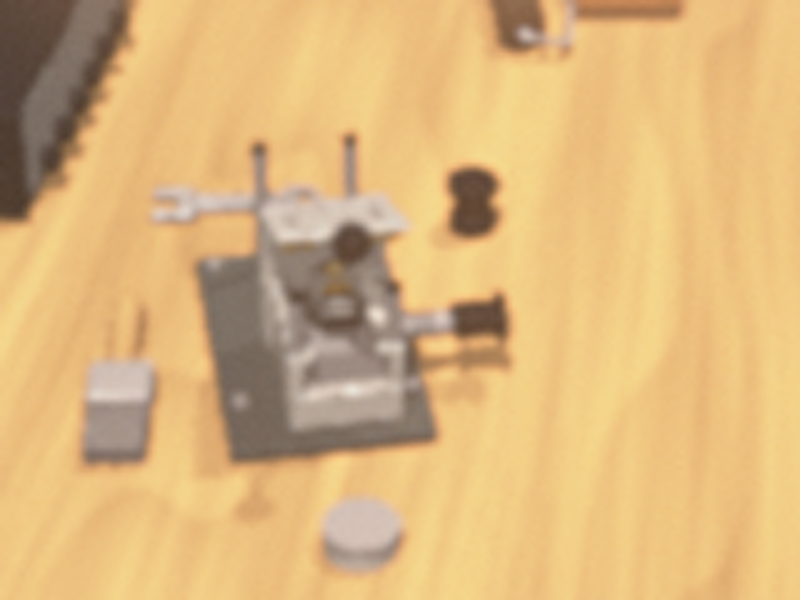

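Run:
```python
from h import *
print(get_state()['time_s'])
for n in ["scene","side"]:
    im,d=get_image(n); P=cloud(n,d); np.save(f"pics/P_{n}.npy",P); np.save(f"pics/I_{n}.npy",im)
    m=(abs(P[...,2]-0.012)<0.006)&(P[...,0]>.48)&(P[...,0]<.72)&(abs(P[...,1])<.2)&(im.max(-1)<85)
    m=cv2.morphologyEx(m.astype(np.uint8),cv2.MORPH_OPEN,np.ones((3,3)))
    nn,l,st,_=cv2.connectedComponentsWithStats(m); k=1+np.argmax(st[1:,4]); 
    X=P[m>0]; X=P[l==k] if n!='x' else X
    print(n,st[1:].tolist())
    r=cv2.minAreaRect((X[:,:2]*1000).astype(np.float32)); print(r, cv2.boxPoints(r).tolist(), np.median(X[:,2]))
    # cover plane
    m=(P[...,2]>0.108)&(P[...,0]>.5)&(P[...,0]<.68)&(abs(P[...,1])<.15)&(im.max(-1)>100)&(d>0)
    X=P[m]; c=X.mean(0); u,s,v=np.linalg.svd(X-c); print('cover',len(X),c,v[2],s/np.sqrt(len(X)))
    r=cv2.minAreaRect((X[:,:2]*1000).astype(np.float32)); print(cv2.boxPoints(r).tolist(), X[:,2].min(),X[:,2].max())
    m=(P[...,2]>0.03)&(P[...,0]>.35)&(P[...,0]<.68)&(abs(P[...,1])<.22)&(im.max(-1)<50)&(d>0)
    nn,l,st,ce=cv2.connectedComponentsWithStats(m.astype(np.uint8))
    for i in range(1,nn):
        if st[i,4]>8: print('dark',st[i].tolist(),np.round(np.median(P[l==i],0),3),np.round(P[l==i].min(0),3),np.round(P[l==i].max(0),3))
```

```text
1.45
scene [[280, 226, 4, 4, 15], [238, 247, 92, 62, 1546]]
((610.6240234375, -10.202354431152344), (127.9664306640625, 209.38873291015625), 19.25326156616211) [[515.6969604492188, 67.53837585449219], [584.7417602539062, -130.13929748535156], [705.5510864257812, -87.94308471679688], [636.5062866210938, 109.73458862304688]] 0.011581964964623936
cover 734 [0.58668457 0.02306796 0.13434161] [-0.11728142  0.34665331 -0.93063234] [0.0353518  0.02356238 0.00432439]
[[523.9327392578125, 76.93795776367188], [584.180908203125, -116.12930297851562], [664.0704345703125, -91.19912719726562], [603.822265625, 101.86813354492188]] 0.10805252232444351 0.17851978311677497
dark [276, 214, 12, 10, 91] [ 0.524 -0.169  0.039] [ 0.507 -0.188  0.03 ] [ 0.539 -0.153  0.045]
dark [317, 242, 15, 13, 116] [0.56  0.097 0.168] [ 0.48  -0.007  0.039] [0.574 0.108 0.181]
dark [289, 254, 22, 16, 103] [0.598 0.036 0.078] [0.562 0.003 0.058] [0.606 0.077 0.113]Traceback (most recent call last):
  File "<stdin>", line 7, in <module>
    return _wrapfunc(a, 'argmax', axis=axis, out=out, **kwds)
    return bound(*args, **kwds)
ValueError: attempt to get argmax of an empty sequence
```

```bash
cat >> h.py <<'E'
def yawinfo(s=None):
    s=s or get_state(); T=T_wrist(s)
    return np.round(T,3), s['time_s'], np.degrees(np.arctan2(T[1,2],T[0,2]))
# stand frame estimate
def stand(x0=.6106,y0=-.0102,yaw=np.radians(19.25)):
    T=np.eye(4); T[:3,:3]=R.from_euler('z',yaw).as_matrix(); T[:2,3]=x0,y0; return T
E
python3 - <<'E'
from h import *
T,t,y=yawinfo();print(T,t,y)
d=np.array([.57,.06,.36])-T[:3,3]; print(T[:3,:3].T@d*1000)
E
```

```text
[[ 0.    -0.92   0.393  0.246]
 [-0.     0.393  0.92   0.575]
 [-1.    -0.     0.     0.223]
 [ 0.     0.     0.     1.   ]] 1.55 66.86465966576434
[-137.    -500.475 -346.468]
```

```bash
python3 -m creep '[{"delta_pos":[-20,-30,-20]},{"delta_pos":[-20,-36,-25]},{"delta_pos":[-15,-38,-26]},{"delta_pos":[-15,-38,-26]},{"delta_pos":[-15,-38,-26]},{"delta_pos":[-15,-38,-26]},{"delta_pos":[-10,-40,-27]},{"delta_pos":[-10,-40,-27]},{"delta_pos":[-10,-40,-27]},{"delta_pos":[-7,-40,-27]}]'
python3 -m creep '[{"delta_pos":[0,-40,-30]},{"delta_pos":[0,-40,-30]},{"delta_pos":[0,-40,-30]},{"delta_pos":[0,0,0],"turn":0.14},{"delta_pos":[0,0,0],"turn":0.14},{"delta_pos":[0,0,0],"turn":0.14},{"delta_pos":[0,0,0],"turn":0.14},{"delta_pos":[0,0,0],"turn":0.14},{"delta_pos":[0,0,0],"turn":0.13},{"delta_pos":[0,0,0]}]'
python3 - <<'E'
from h import *
print(yawinfo())
s=get_state(); im,d=get_image('wrist'); cv2.imwrite("pics/c_w.png",im[:,:,::-1]); np.savez("pics/c.npz",im=im,d=d,p=s['eef_pos'],r=s['eef_rot'])
S=stand()
for q in [(0,0,.112),(0,.121,.16),(-.088,.045,.048),(-.065,-.105,.012),(.065,-.105,.012),(-.065,.105,.012),(.065,.105,.012)]:
    X=S[:3,:3]@q+S[:3,3]; print(q,X.round(3),proj('wrist',X,s))
E
```

```text
(array([[ 0.   , -0.92 ,  0.393,  0.246],
       [-0.   ,  0.393,  0.92 ,  0.575],
       [-1.   , -0.   ,  0.   ,  0.223],
       [ 0.   ,  0.   ,  0.   ,  1.   ]]), 1.55, np.float64(66.86465966576434))
(0, 0, 0.112) [ 0.611 -0.01   0.112] [[  5.46423856 658.34916524]]
(0, 0.121, 0.16) [0.571 0.104 0.16 ] [[ 30.55435642 675.79862465]]
(-0.088, 0.045, 0.048) [0.513 0.003 0.048] [[-12.1624492 570.9063965]]
(-0.065, -0.105, 0.012) [ 0.584 -0.131  0.012] [[-27.1138615  590.91990844]]
(0.065, -0.105, 0.012) [ 0.707 -0.088  0.012] [[ 40.88055479 637.67705675]]
(-0.065, 0.105, 0.012) [0.515 0.067 0.012] [[ 38.41615944 541.83013289]]
(0.065, 0.105, 0.012) [0.637 0.11  0.012] [[114.96992089 595.61799501]]invalid input at $[0]: expected keys delta_pos, turn, grip
invalid input at $[0]: expected keys delta_pos, turn, grip
```

View pics/c_w.png

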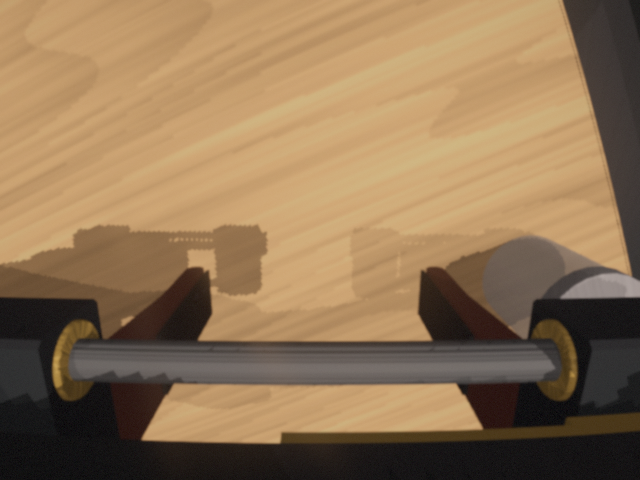

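All three keys are required; retyping.

```bash
python3 -m creep '[{"delta_pos":[-20,-30,-20],"turn":0,"grip":1},{"delta_pos":[-20,-36,-25],"turn":0,"grip":1},{"delta_pos":[-15,-38,-26],"turn":0,"grip":1},{"delta_pos":[-15,-38,-26],"turn":0,"grip":1},{"delta_pos":[-15,-38,-26],"turn":0,"grip":1},{"delta_pos":[-15,-38,-26],"turn":0,"grip":1},{"delta_pos":[-10,-40,-27],"turn":0,"grip":1},{"delta_pos":[-10,-40,-27],"turn":0,"grip":1},{"delta_pos":[-10,-40,-27],"turn":0,"grip":1},{"delta_pos":[-7,-40,-27],"turn":0,"grip":1}]' && 
python3 -m creep '[{"delta_pos":[0,-40,-30],"turn":0,"grip":1},{"delta_pos":[0,-40,-30],"turn":0,"grip":1},{"delta_pos":[0,-40,-30],"turn":0,"grip":1},{"delta_pos":[0,0,0],"turn":0.14,"grip":1},{"delta_pos":[0,0,0],"turn":0.14,"grip":1},{"delta_pos":[0,0,0],"turn":0.14,"grip":1},{"delta_pos":[0,0,0],"turn":0.14,"grip":1},{"delta_pos":[0,0,0],"turn":0.14,"grip":1},{"delta_pos":[0,0,0],"turn":0.13,"grip":1},{"delta_pos":[0,0,0],"turn":0,"grip":1}]'
cat > look.py <<'E'
from h import *
import sys
print(yawinfo())
s=get_state(); im,d=get_image('wrist'); k=sys.argv[1]; cv2.imwrite(f"pics/{k}.png",im[:,:,::-1]); np.savez(f"pics/{k}.npz",im=im,d=d,p=s['eef_pos'],r=s['eef_rot'])
S=stand()
for q in [(0,0,.112),(0,.121,.16),(-.088,.045,.048),(-.065,-.105,.012),(.065,-.105,.012),(-.065,.105,.012),(.065,.105,.012)]:
    X=S[:3,:3]@q+S[:3,3]; print(q,X.round(3),proj('wrist',X,s).round(0))
E
python3 look.py c2
```

```text
time_s: 2.6
eef_pos: [0.4931, 0.1881, 0.3608]
eef_rot: [-0.907, 1.372, 0.907]
contact_force: [-0.3, 0.3, 0.0]
width: 0.0879
time_s: 3.6
eef_pos: [0.5671, 0.06, 0.3597]
eef_rot: [-0.263, 1.555, 0.263]
contact_force: [0.2, -0.4, 0.1]
width: 0.0875
(array([[ 0.   , -0.329,  0.944,  0.567],
       [ 0.   ,  0.944,  0.329,  0.06 ],
       [-1.   , -0.   ,  0.   ,  0.36 ],
       [ 0.   ,  0.   ,  0.   ,  1.   ]]), 3.6, np.float64(19.205995762527603))
(0, 0, 0.112) [ 0.611 -0.01   0.112] [[330. 272.]]
(0, 0.121, 0.16) [0.571 0.104 0.16 ] [[334. 158.]]
(-0.088, 0.045, 0.048) [0.513 0.003 0.048] [[253. 217.]]
(-0.065, -0.105, 0.012) [ 0.584 -0.131  0.012] [[278. 321.]]
(0.065, -0.105, 0.012) [ 0.707 -0.088  0.012] [[375. 320.]]
(-0.065, 0.105, 0.012) [0.515 0.067 0.012] [[275. 163.]]
(0.065, 0.105, 0.012) [0.637 0.11  0.012] [[381. 163.]]
```

View pics/c2.png

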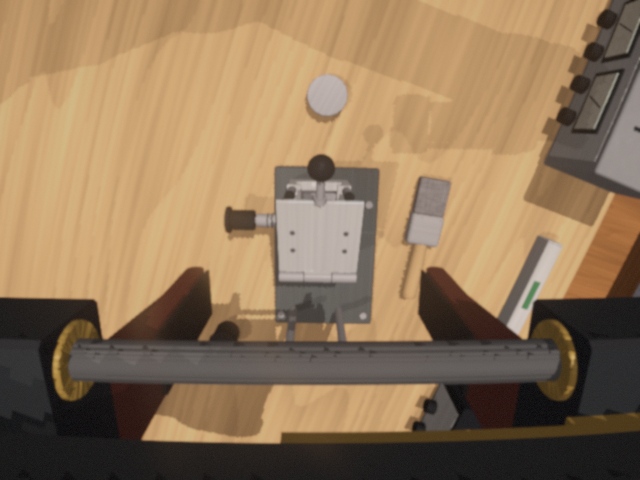

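```bash
cat > an.py <<'E'
from h import *
import sys
z=np.load(f"pics/{sys.argv[1]}.npz"); s=dict(eef_pos=z['p'],eef_rot=z['r']); im=z['im'];d=z['d']
P=cloud('wrist',d,s); S=stand(); Q=(P-S[:3,3])@S[:3,:3]; Q[d==0]=np.nan
def sel(m): 
    n,l,st,c=cv2.connectedComponentsWithStats(m.astype(np.uint8)); k=1+np.argmax(st[1:,4]); return l==k
dark=im.max(-1)<60
b=dark&(Q[...,2]>.13)&(abs(Q[...,0])<.06)&(Q[...,1]>.07)
if b.any():
    b=sel(b); X=Q[b]
    from scipy.optimize import least_squares
    f=least_squares(lambda p:np.linalg.norm(X-p,axis=1)-.012,X.mean(0)-[0,0,.01],loss='soft_l1',f_scale=.001)
    print('ball',b.sum(),X.mean(0).round(4),f.x.round(4),'rms',np.sqrt(np.mean(f.fun**2)))
g=(im.max(-1)<75)&(Q[...,2]>.02)&(Q[...,2]<.09)&(Q[...,0]<-.06)&(Q[...,0]>-.17)&(abs(Q[...,1]-.045)<.04)
if g.any():
    g=sel(g); X=Q[g]; print('grip',g.sum(),np.nanpercentile(X,[2,50,98],axis=0).round(4).tolist())
    for lo in np.arange(-.14,-.07,.004):
        w=X[(X[:,0]>=lo)&(X[:,0]<lo+.004)]
        if len(w): print(round(lo+.002,3),len(w),'y',w[:,1].min().round(4),w[:,1].max().round(4),'ztop',np.percentile(w[:,2],95).round(4))
c=(im.min(-1)>110)&(Q[...,2]>.108)&(Q[...,2]<.17)&(abs(Q[...,0])<.07)&(abs(Q[...,1]-.05)<.065)&(d>0)&((im.max(-1).astype(int)-im.min(-1))<30)
if c.any():
    c=sel(c); X=Q[c]; print('cover',c.sum(),np.percentile(X,[1,50,99],axis=0).round(4).tolist())
    A=np.c_[X[:,0],X[:,1],np.ones(len(X))]; k=np.linalg.lstsq(A,X[:,2],rcond=None)[0]; print('plane',k,'ang',np.arctan(k[1]))
    r=cv2.minAreaRect((X[:,:2]*1000).astype(np.float32)); print(r,cv2.boxPoints(r).round(1).tolist())
bp=(im.max(-1)<90)&(abs(Q[...,2]-.012)<.006)&(abs(Q[...,0])<.09)&(abs(Q[...,1])<.13)
bp=cv2.morphologyEx(bp.astype(np.uint8),cv2.MORPH_OPEN,np.ones((3,3)))>0
X=Q[bp]; r=cv2.minAreaRect((X[:,:2]*1000).astype(np.float32)); print('base',r,cv2.boxPoints(r).round(1).tolist(),np.median(X[:,2]))
E
python3 an.py c2
```

```text
ball 24755 [-0.0149  0.1024  0.4772] [-0.0148  0.1065  0.4798] rms 0.016876604702469305
grip 4 [[-0.0883, 0.0495, 0.0555], [-0.0872, 0.0504, 0.0559], [-0.0871, 0.0516, 0.0568]]
-0.09 1 y 0.0504 0.0504 ztop 0.0555
-0.086 3 y 0.0495 0.0516 ztop 0.0568
cover 6839 [[-0.0518, -0.0071, 0.1156], [-0.0125, 0.0437, 0.1373], [0.0263, 0.0933, 0.1615]]
plane [0.01030272 0.44554446 0.11812316] ang 0.41914252322663237
((-12.630239486694336, 45.90470504760742), (110.21221923828125, 80.06745147705078), 88.83197784423828) [[-53.79999923706055, -8.399999618530273], [26.299999237060547, -10.0], [28.5, 100.19999694824219], [-51.5, 101.80000305175781]]
base ((-27.84537124633789, -78.41299438476562), (57.224365234375, 79.31684875488281), 88.8553695678711) [[-68.0999984741211, -106.19999694824219], [11.199999809265137, -107.80000305175781], [12.399999618530273, -50.599998474121094], [-66.9000015258789, -49.0]] 0.012472646877647597
```

```bash
sed -i 's/(Q\[...,2\]>.13)&(abs/(Q[...,2]>.13)\&(Q[...,2]<.2)\&(abs/' an.py
sed -i 's/max(-1)<75/max(-1)<110/; s/X=Q\[g\]; print/X=Q[g]; print(cv2.boundingRect(g.astype(np.uint8)));print/' an.py
python3 an.py c2
python3 - <<'E'
import cv2
im=cv2.imread('pics/c2.png')[140:350,210:400]; cv2.imwrite('pics/c3.png',cv2.resize(im,None,fx=2.85,fy=2.85,interpolation=cv2.INTER_CUBIC))
E
```

```text
(225, 208, 31, 24)
grip 578 [[-0.1178, 0.0326, 0.0511], [-0.1028, 0.0444, 0.059], [-0.0867, 0.0546, 0.0645]]
-0.118 50 y 0.0309 0.057 ztop 0.0653
-0.114 94 y 0.0296 0.0569 ztop 0.0642
-0.11 64 y 0.0323 0.0535 ztop 0.0613
-0.106 67 y 0.0326 0.0538 ztop 0.0612
-0.102 63 y 0.0325 0.0535 ztop 0.0615
-0.098 66 y 0.0327 0.0533 ztop 0.061
-0.094 64 y 0.0323 0.0537 ztop 0.0612
-0.09 66 y 0.0328 0.0532 ztop 0.0615
-0.086 44 y 0.0328 0.0529 ztop 0.0608
cover 6839 [[-0.0518, -0.0071, 0.1156], [-0.0125, 0.0437, 0.1373], [0.0263, 0.0933, 0.1615]]
plane [0.01030272 0.44554446 0.11812316] ang 0.41914252322663237
((-12.630239486694336, 45.90470504760742), (110.21221923828125, 80.06745147705078), 88.83197784423828) [[-53.79999923706055, -8.399999618530273], [26.299999237060547, -10.0], [28.5, 100.19999694824219], [-51.5, 101.80000305175781]]
base ((-27.84537124633789, -78.41299438476562), (57.224365234375, 79.31684875488281), 88.8553695678711) [[-68.0999984741211, -106.19999694824219], [11.199999809265137, -107.80000305175781], [12.399999618530273, -50.599998474121094], [-66.9000015258789, -49.0]] 0.012472646877647597
```

View pics/c3.png

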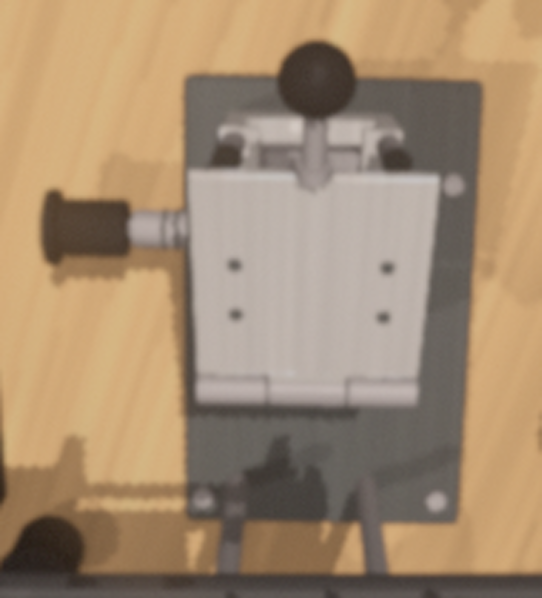

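```bash
sed -i 's/dark=im.max(-1)<60/dark=im.max(-1)<110/' an.py
cat >> an.py <<'E'
print('time',get_state()['time_s'])
E
python3 an.py c2 | grep -A1 ball
python3 - <<'E'
from h import *
z=np.load("pics/c2.npz"); s=dict(eef_pos=z['p'],eef_rot=z['r']); d=z['d']
P=cloud('wrist',d,s); S=stand(); Q=(P-S[:3,3])@S[:3,:3]
for v in range(158,180,3): print(v,[(u,)+tuple(np.round(Q[v,u]*1000).astype(int)) for u in range(308,334,5)], z['im'][v,320])
E
```

```text
ball 588 [-0.0114  0.1137  0.1757] [-0.0112  0.1133  0.1673] rms 0.0005490908818090106
(225, 208, 31, 24)
158 [(308, np.int64(-24), np.int64(110), np.int64(1)), (313, np.int64(-18), np.int64(122), np.int64(172)), (318, np.int64(-14), np.int64(122), np.int64(174)), (323, np.int64(-9), np.int64(122), np.int64(175)), (328, np.int64(-5), np.int64(122), np.int64(171)), (333, np.int64(7), np.int64(110), np.int64(-1))] [69 57 48]
161 [(308, np.int64(-24), np.int64(107), np.int64(2)), (313, np.int64(-18), np.int64(120), np.int64(176)), (318, np.int64(-14), np.int64(120), np.int64(176)), (323, np.int64(-9), np.int64(120), np.int64(177)), (328, np.int64(-5), np.int64(120), np.int64(175)), (333, np.int64(7), np.int64(107), np.int64(3))] [72 60 52]
164 [(308, np.int64(-22), np.int64(117), np.int64(172)), (313, np.int64(-18), np.int64(117), np.int64(177)), (318, np.int64(-14), np.int64(118), np.int64(179)), (323, np.int64(-9), np.int64(117), np.int64(178)), (328, np.int64(-5), np.int64(117), np.int64(177)), (333, np.int64(-1), np.int64(117), np.int64(172))] [78 65 60]
167 [(308, np.int64(-22), np
[... 886 characters left out ...]
333, np.int64(-1), np.int64(109), np.int64(170))] [68 57 50]
176 [(308, np.int64(-24), np.int64(89), np.int64(12)), (313, np.int64(-18), np.int64(107), np.int64(177)), (318, np.int64(-14), np.int64(107), np.int64(177)), (323, np.int64(-9), np.int64(107), np.int64(177)), (328, np.int64(-5), np.int64(107), np.int64(176)), (333, np.int64(6), np.int64(89), np.int64(15))] [64 53 43]
179 [(308, np.int64(-24), np.int64(85), np.int64(12)), (313, np.int64(-18), np.int64(104), np.int64(171)), (318, np.int64(-14), np.int64(105), np.int64(176)), (323, np.int64(-9), np.int64(105), np.int64(175)), (328, np.int64(-5), np.int64(104), np.int64(173)), (333, np.int64(6), np.int64(85), np.int64(12))] [62 50 42]
```

```bash
python3 -m creep '[{"delta_pos":[20,8.2,1.7],"turn":0.019,"grip":1},{"delta_pos":[40,8.2,1.7],"turn":0,"grip":1},{"delta_pos":[40,8.2,1.7],"turn":0,"grip":1},{"delta_pos":[40,8.1,1.6],"turn":0,"grip":0.7},{"delta_pos":[30,0,0],"turn":0,"grip":0.6},{"delta_pos":[20,0,0],"turn":0,"grip":0.5},{"delta_pos":[21,0,0],"turn":0,"grip":0.5},{"delta_pos":[0,0,0],"turn":0,"grip":0.5}]' 20
python3 look.py d1
python3 - <<'E'
from h import *
S=stand(); s=get_state(); print((s['eef_pos']-S[:3,3])@S[:3,:3], s['joint_pos'].round(2))
im,d=get_image('side'); cv2.imwrite('pics/d1s.png',cv2.resize(im[150:300,230:430],(800,600))[:,:,::-1])
E
```

```text
time_s: 4.45
eef_pos: [0.5614, 0.093, 0.1461]
eef_rot: [-0.253, 1.561, 0.252]
contact_force: [0.2, 0.4, 0.5]
width: 0.0508
(array([[-0.005, -0.316,  0.949,  0.561],
       [-0.001,  0.949,  0.316,  0.093],
       [-1.   ,  0.   , -0.005,  0.146],
       [ 0.   ,  0.   ,  0.   ,  1.   ]]), 4.45, np.float64(18.431489833253124))
(0, 0, 0.112) [ 0.611 -0.01   0.112] [[337. 449.]]
(0, 0.121, 0.16) [0.571 0.104 0.16 ] [[343. 284.]]
(-0.088, 0.045, 0.048) [0.513 0.003 0.048] [[206. 329.]]
(-0.065, -0.105, 0.012) [ 0.584 -0.131  0.012] [[258. 462.]]
(0.065, -0.105, 0.012) [ 0.707 -0.088  0.012] [[404. 460.]]
(-0.065, 0.105, 0.012) [0.515 0.067 0.012] [[243. 232.]]
(0.065, 0.105, 0.012) [0.637 0.11  0.012] [[418. 230.]]
[-0.01144861  0.11326212  0.14782246] [-0.57  0.41  0.42  1.84 -0.2   0.94  0.26]
```

View pics/d1.png

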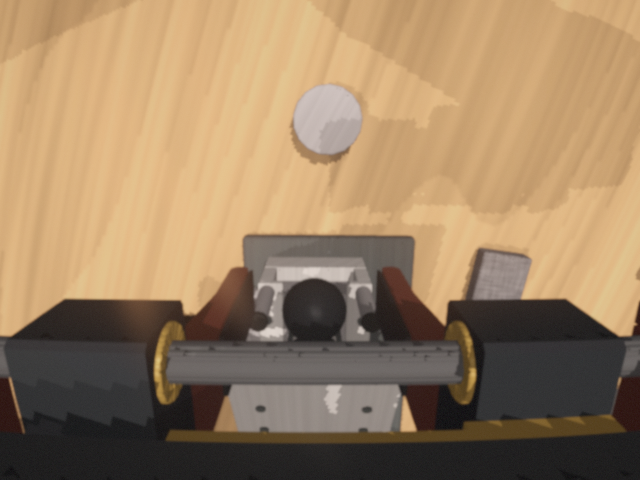

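View pics/d1s.png

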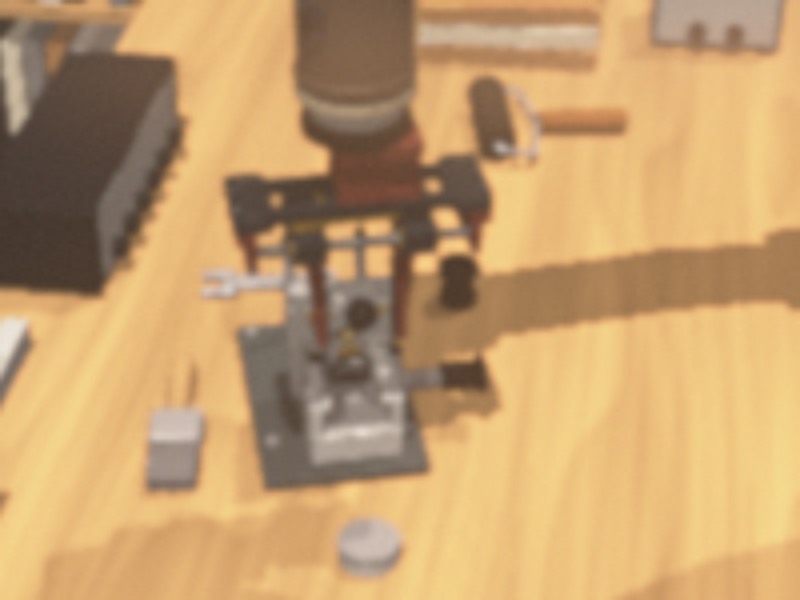

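```bash
python3 -m creep '[{"delta_pos":[0,0,0],"turn":0,"grip":0},{"delta_pos":[0,0,0],"turn":0,"grip":0},{"delta_pos":[0,0,0],"turn":0,"grip":0},{"delta_pos":[0,0,0],"turn":0,"grip":0},{"delta_pos":[0,0,0],"turn":0,"grip":0}]' 25
python3 - <<'E'
import numpy as np
t=np.linspace(.44,np.pi,21); y=130*np.cos(t); z=130*np.sin(t)
for a,b in zip(-np.diff(z),np.diff(y)): print(round(a,1),round(b,1))
E
```

```text
time_s: 5.05
eef_pos: [0.5614, 0.093, 0.1486]
eef_rot: [-0.25, 1.56, 0.25]
contact_force: [-6.0, -0.4, 0.9]
width: 0.0225
-15.3 -8.5
-14.0 -10.5
-12.5 -12.3
-10.7 -13.9
-8.8 -15.2
-6.6 -16.2
-4.4 -17.0
-2.1 -17.4
0.3 -17.5
2.7 -17.3
5.0 -16.8
7.2 -16.0
9.3 -14.9
11.2 -13.5
12.9 -11.9
14.4 -10.0
15.6 -8.0
16.6 -5.8
17.2 -3.5
17.5 -1.2
```

```bash
python3 -m creep '[{"delta_pos":[-7.5,-4,-0.5],"turn":0,"grip":0},{"delta_pos":[-7.8,-4.5,-0.5],"turn":0,"grip":0},{"delta_pos":[-14,-10.5,0],"turn":0,"grip":0},{"delta_pos":[-12.5,-12.3,0],"turn":0,"grip":0},{"delta_pos":[-10.7,-13.9,0],"turn":0,"grip":0},{"delta_pos":[-8.8,-15.2,0],"turn":0,"grip":0},{"delta_pos":[-6.6,-16.2,0],"turn":0,"grip":0}]' 25
python3 look.py e1 | head -6
python3 - <<'E'
from h import *
S=stand(.5996,-.0181,np.radians(18.15)); s=get_state(); p=(s['eef_pos']-S[:3,3])@S[:3,:3]; print(p, np.hypot(p[1],p[2]+.019-.112), np.arctan2(p[2]+.019-.112,p[1]),s['contact_force'])
im,d=get_image('side'); cv2.imwrite('pics/e1s.png',cv2.resize(im[150:300,230:430],(800,600))[:,:,::-1])
E
```

```text
time_s: 5.75
eef_pos: [0.5855, 0.0189, 0.2179]
eef_rot: [-0.249, 1.557, 0.25]
contact_force: [-5.1, -0.3, -3.7]
width: 0.0227
(array([[-0.001, -0.313,  0.95 ,  0.586],
       [ 0.   ,  0.95 ,  0.313,  0.019],
       [-1.   ,  0.001, -0.001,  0.218],
       [ 0.   ,  0.   ,  0.   ,  1.   ]]), 5.75, np.float64(18.211597888186223))
(0, 0, 0.112) [ 0.611 -0.01   0.112] [[334. 279.]]
(0, 0.121, 0.16) [0.571 0.104 0.16 ] [[337.  88.]]
[-0.00181256  0.03579528  0.21906304] 0.13104652914962195 1.2941309094644624 [-6.47388771 -0.81323561  5.16647275]
```

View pics/e1s.png

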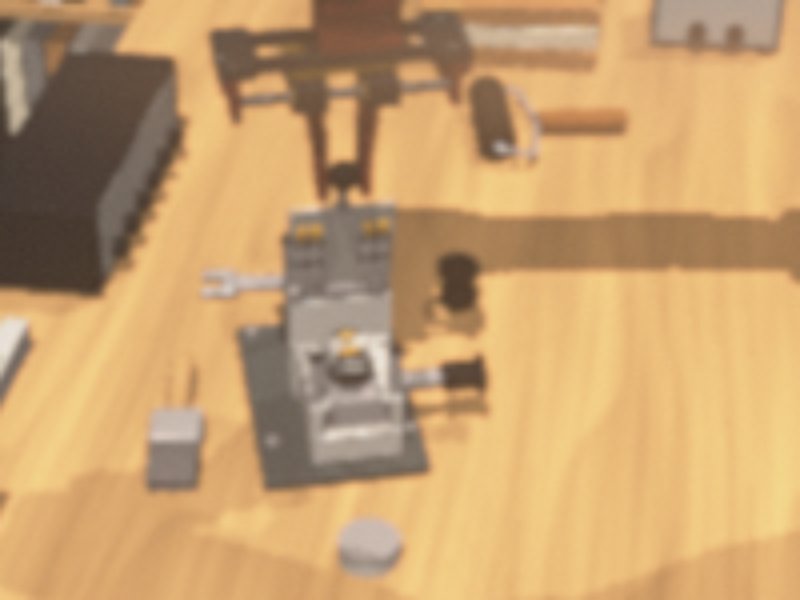

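View pics/e1.png

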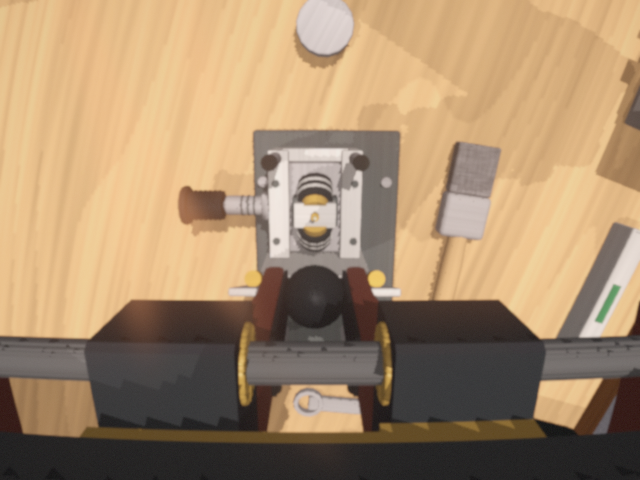

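The cover is coming up nicely in the grasp (ball at (315,297) between the pads; arm at about 1.29 rad, radius 131 mm). Continuing over.

```bash
python3 -m creep '[{"delta_pos":[-4,-16.5,-0.5],"turn":0,"grip":0},{"delta_pos":[-1.6,-17.4,-0.5],"turn":0,"grip":0},{"delta_pos":[0.8,-17.5,0],"turn":0,"grip":0},{"delta_pos":[3,-17.2,0],"turn":0,"grip":0},{"delta_pos":[5.3,-16.7,0],"turn":0,"grip":0},{"delta_pos":[7.5,-15.8,0],"turn":0,"grip":0},{"delta_pos":[9.6,-14.7,0],"turn":0,"grip":0},{"delta_pos":[11.5,-13.3,0],"turn":0,"grip":0}]' 25
python3 - <<'E'
from h import *
S=stand(.5996,-.0181,np.radians(18.15)); s=get_state(); p=(s['eef_pos']-S[:3,3])@S[:3,:3]; print(p, np.hypot(p[1],p[2]+.019-.112), np.arctan2(p[2]+.019-.112,p[1]),s['contact_force'],s['width'])
t=np.linspace(np.arctan2(p[2]+.019-.112,p[1]),np.pi+.02,9); 
for a,b in zip(-np.diff(130*np.sin(t)),np.diff(130*np.cos(t))): print(round(a,1),round(b,1))
im,d=get_image('side'); cv2.imwrite('pics/e2s.png',cv2.resize(im[150:300,230:430],(800,600))[:,:,::-1])
E
```

```text
time_s: 6.65
eef_pos: [0.628, -0.1107, 0.1891]
eef_rot: [-0.252, 1.55, 0.239]
contact_force: [-1.9, -12.4, 14.1]
width: 0.0157
[-0.00190601 -0.09684911  0.18905711] 0.1364064459730624 2.3603000500412614 [ -1.93451336 -12.44711368  14.14292874] 0.01565354217811473
9.7 -8.7
10.5 -7.7
11.2 -6.6
11.8 -5.4
12.3 -4.2
12.7 -3.0
12.9 -1.7
13.0 -0.4
```

View pics/e2s.png

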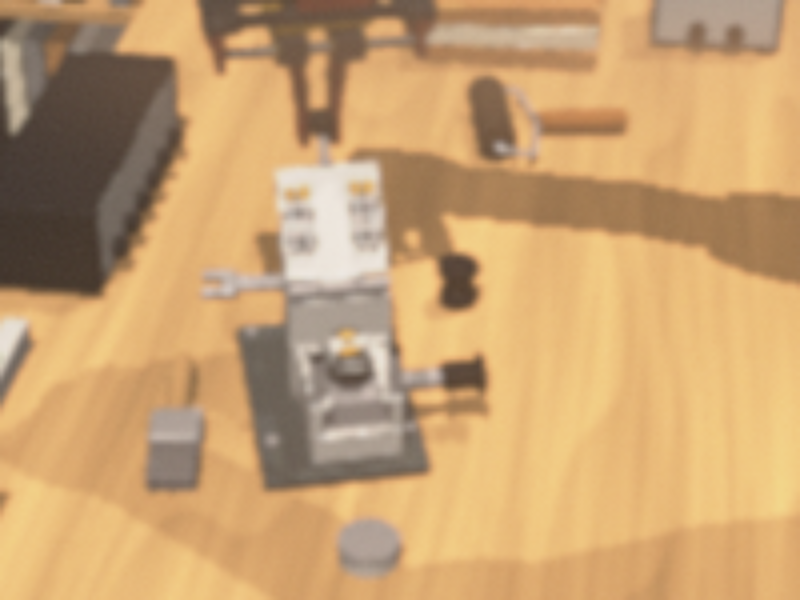

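```bash
python3 -m creep '[{"delta_pos":[0,0,0],"turn":0,"grip":0.6},{"delta_pos":[0,0,0],"turn":0,"grip":0.6},{"delta_pos":[0,0,0],"turn":0,"grip":0.6}]' 25
python3 look.py e3 | head -5
cat > ball.py <<'E'
from h import *
import sys
from scipy.optimize import least_squares
z=np.load(f"pics/{sys.argv[1]}.npz"); s=dict(eef_pos=z['p'],eef_rot=z['r']); im=z['im'];d=z['d']
P=cloud('wrist',d,s); T=T_wrist(s); L=(P-T[:3,3])@T[:3,:3]
m=(im.max(-1)<90)&(abs(L[...,2])<.02)&(abs(L[...,1])<.05)&(L[...,0]>-.06)&(L[...,0]<.06)&(d>0)
n,l,st,c=cv2.connectedComponentsWithStats(m.astype(np.uint8))
for k in range(1,n):
    if st[k,4]<100: continue
    X=L[l==k]; f=least_squares(lambda p:np.linalg.norm(X-p,axis=1)-.012,X.mean(0)+[.008,0,0],loss='soft_l1',f_scale=.001)
    print(st[k].tolist(),'tool',(f.x*1000).round(1),'rms',np.sqrt(np.mean(f.fun**2))); w=T[:3,:3]@f.x+T[:3,3]
    S=stand(.5996,-.0181,np.radians(18.15)); q=(w-S[:3,3])@S[:3,:3]; print('stand',q.round(4),'ang',np.arctan2(q[2]-.112,q[1]),np.hypot(q[2]-.112,q[1]))
E
python3 ball.py e3
```

```text
time_s: 7.0
eef_pos: [0.6263, -0.1031, 0.1853]
eef_rot: [-0.25, 1.554, 0.249]
contact_force: [-0.1, -0.1, -0.3]
width: 0.0341
(array([[ 0.002, -0.313,  0.95 ,  0.626],
       [ 0.   ,  0.95 ,  0.313, -0.103],
       [-1.   , -0.   ,  0.002,  0.185],
       [ 0.   ,  0.   ,  0.   ,  1.   ]]), 7.0, np.float64(18.21921922838065))
(0, 0, 0.112) [ 0.611 -0.01   0.112] [[338.  76.]]
[278, 264, 68, 68, 3581] tool [-29.7   8.8   0.2] rms 0.00046530692623391825
stand [-0.001  -0.0803  0.215 ] ang 2.232491577015086 0.13061303238468125
[238, 273, 36, 68, 1060] tool [-32.4   3.3 -22.9] rms 0.008244863327598481
stand [-0.024  -0.0858  0.2177] ang 2.2528957736014585 0.13617516838418292
[356, 272, 26, 69, 977] tool [-30.9   2.9  25.5] rms 0.007245132602192098
stand [ 0.0244 -0.0862  0.2163] ang 2.2612280995205905 0.1352910320478789
```

View pics/e3.png

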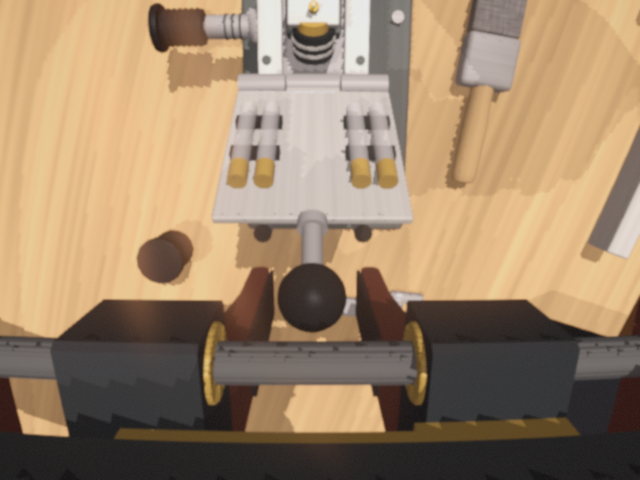

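```bash
python3 -m creep '[{"delta_pos":[-10.7,8.8,0],"turn":0,"grip":0.6},{"delta_pos":[0,0,0],"turn":0,"grip":0.6},{"delta_pos":[0,0,0],"turn":0,"grip":0},{"delta_pos":[0,0,0],"turn":0,"grip":0},{"delta_pos":[0,0,0],"turn":0,"grip":0},{"delta_pos":[0,0,0],"turn":0,"grip":0}]' 35
python3 - <<'E'
from h import *
S=stand(.5996,-.0181,np.radians(18.15)); s=get_state(); p=(s['eef_pos']-S[:3,3])@S[:3,:3]; print(p, np.hypot(p[1],p[2]+.019-.112), np.arctan2(p[2]+.019-.112,p[1]),s['contact_force'],s['width'])
t=np.linspace(2.233,np.pi+.01,14); 
for a,b in zip(-np.diff(130.5*np.sin(t)),np.diff(130.5*np.cos(t))): print(round(a,1),round(b,1))
E
```

```text
time_s: 7.65
eef_pos: [0.6227, -0.0947, 0.1949]
eef_rot: [-0.249, 1.557, 0.249]
contact_force: [-0.8, -0.0, 0.1]
width: 0.0239
[-0.00191066 -0.07994672  0.1949236 ] 0.12953724350367266 2.2359393857761374 [-0.75489326 -0.03243977  0.10364945] 0.02393954152948704
5.9 -7.1
6.4 -6.6
6.9 -6.2
7.3 -5.7
7.7 -5.1
8.0 -4.6
8.3 -4.0
8.6 -3.4
8.8 -2.8
9.0 -2.2
9.1 -1.5
9.2 -0.9
9.2 -0.2
```

```bash
python3 -m creep '[{"delta_pos":[5.9,-7.1,0],"turn":0,"grip":0},{"delta_pos":[6.4,-6.6,0],"turn":0,"grip":0},{"delta_pos":[6.9,-6.2,0],"turn":0,"grip":0},{"delta_pos":[7.3,-5.7,0],"turn":0,"grip":0},{"delta_pos":[7.7,-5.1,0],"turn":0,"grip":0},{"delta_pos":[8,-4.6,0],"turn":0,"grip":0},{"delta_pos":[0,0,0],"turn":0,"grip":0}]' 35
python3 - <<'E'
from h import *
S=stand(.5996,-.0181,np.radians(18.15)); s=get_state(); p=(s['eef_pos']-S[:3,3])@S[:3,:3]; print(p, np.hypot(p[1],p[2]+.019-.112), np.arctan2(p[2]+.019-.112,p[1]),s['contact_force'],s['width'])
E
```

```text
time_s: 8.35
eef_pos: [0.6338, -0.1295, 0.1516]
eef_rot: [-0.249, 1.557, 0.248]
contact_force: [-1.9, -3.1, 0.7]
width: 0.0222
[-0.00222322 -0.11652326  0.1515864 ] 0.1304225318525265 2.6757178400612425 [-1.88992754 -3.06020662  0.69369657] 0.022196020303275214
```

```bash
python3 -m creep '[{"delta_pos":[8.3,-3.5,0],"turn":0,"grip":0},{"delta_pos":[8.6,-3.0,0],"turn":0,"grip":0},{"delta_pos":[8.8,-2.6,0],"turn":0,"grip":0},{"delta_pos":[9,-2,0],"turn":0,"grip":0},{"delta_pos":[9.1,-1.4,0],"turn":0,"grip":0},{"delta_pos":[9.2,-0.8,0],"turn":0,"grip":0},{"delta_pos":[9.2,-0.2,0],"turn":0,"grip":0},{"delta_pos":[0,0,0],"turn":0,"grip":0}]' 35
python3 - <<'E'
from h import *
S=stand(.5996,-.0181,np.radians(18.15)); s=get_state(); p=(s['eef_pos']-S[:3,3])@S[:3,:3]; print(p, np.hypot(p[1],p[2]+.019-.112), np.arctan2(p[2]+.019-.112,p[1]),s['contact_force'],s['width'])
im,d=get_image('side'); cv2.imwrite('pics/f1s.png',cv2.resize(im[150:300,230:430],(800,600))[:,:,::-1])
E
python3 look.py f1 >/dev/null
```

```text
time_s: 9.15
eef_pos: [0.6379, -0.1421, 0.0905]
eef_rot: [-0.25, 1.557, 0.248]
contact_force: [-2.3, -4.8, -1.4]
width: 0.0223
[-0.00219821 -0.12978948  0.09049002] 0.1298137453685163 -3.1222561994919054 [-2.31292402 -4.80902871 -1.41748799] 0.022285822303531638
```

View pics/f1s.png

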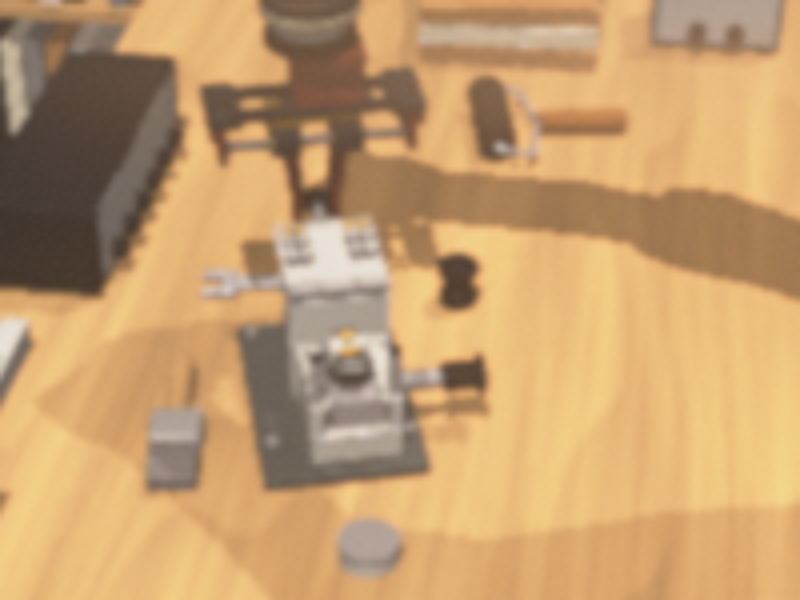

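View pics/f1.png

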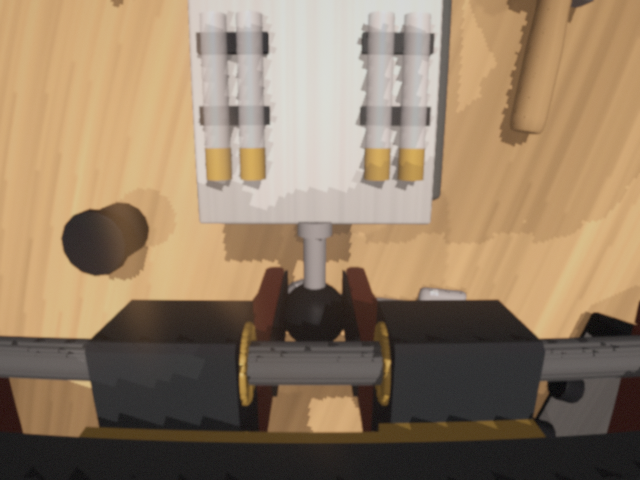

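```bash
python3 ball.py f1
cat > plate.py <<'E'
from h import *
import sys
z=np.load(f"pics/{sys.argv[1]}.npz"); s=dict(eef_pos=z['p'],eef_rot=z['r']); im=z['im'].astype(int);d=z['d']
S=stand(.5996,-.0181,np.radians(18.15)); Q=(cloud('wrist',d,s)-S[:3,3])@S[:3,:3]
m=(abs(Q[...,0])<.037)&(Q[...,1]<-.03)&(Q[...,1]>-.092)&(Q[...,2]>.09)&(Q[...,2]<.15)&(abs(Q[...,0])<.01)
X=Q[m]; k=np.polyfit(X[:,1],X[:,2],1); print(len(X),'angle',np.pi+np.arctan(k[0]),'z at -.084',np.polyval(k,-.084))
E
python3 plate.py f1
```

```text
[252, 270, 125, 71, 6216] tool [-39.2   8.2   1.6] rms 0.007084111516581261
stand [-0.0006 -0.1216  0.1297] ang 2.997244416507524 0.12284791113439392
12071 angle 3.134333986023718 z at -.084 0.11501771716225136
```

```bash
python3 -m creep '[{"delta_pos":[0,0,0],"turn":0,"grip":0.6},{"delta_pos":[0,0,0],"turn":0,"grip":0.6},{"delta_pos":[0,0,0],"turn":0,"grip":0.6},{"delta_pos":[-20,0,0],"turn":0,"grip":0.6},{"delta_pos":[-30,0,0],"turn":0,"grip":0.6},{"delta_pos":[-40,0,0],"turn":0,"grip":0.6},{"delta_pos":[-40,0,0],"turn":0,"grip":0.6},{"delta_pos":[0,20,-10],"turn":0,"grip":0.6},{"delta_pos":[0,0,0],"turn":0,"grip":0.6}]' 35
python3 look.py g1 >/dev/null; python3 plate.py g1
python3 -c "
from h import *
print(get_state()['joint_pos'].round(2),get_state()['eef_pos'])
im,d=get_image('side'); cv2.imwrite('pics/g1s.png',cv2.resize(im[150:300,230:430],(800,600))[:,:,::-1])"
```

```text
time_s: 10.15
eef_pos: [0.6224, -0.1228, 0.2223]
eef_rot: [-0.25, 1.553, 0.252]
contact_force: [-0.1, 0.5, 0.1]
width: 0.0526
3014 angle 3.133075217160871 z at -.084 0.1150977348559098
[-0.22  0.45  0.49  1.6  -0.23  1.14  0.64] [ 0.62247191 -0.123442    0.22127825]
```

View pics/g1.png

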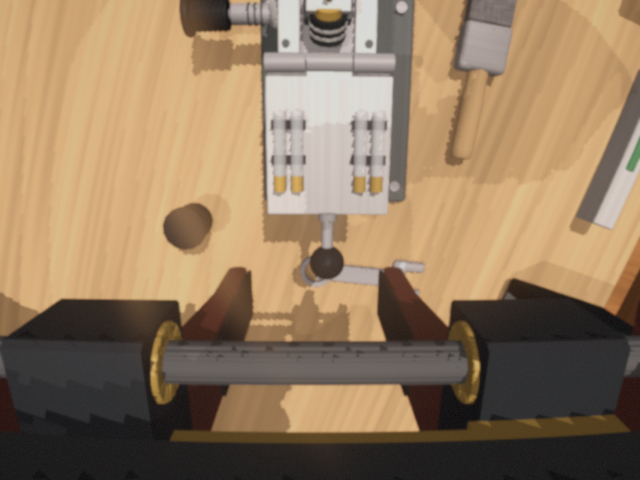

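View pics/g1s.png

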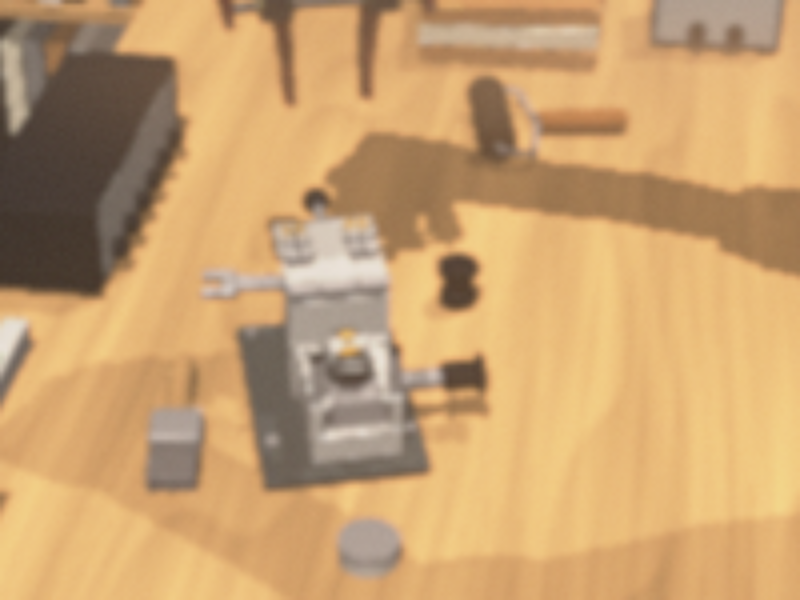

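```bash
python3 -m creep '[{"delta_pos":[0,20,-20],"turn":0,"grip":0.6},{"delta_pos":[0,35,-20],"turn":0,"grip":0.6},{"delta_pos":[0,40,-20],"turn":0,"grip":0.6},{"delta_pos":[0,38,-15],"turn":0,"grip":0.6},{"delta_pos":[0,19,0],"turn":0,"grip":0.6}]' && python3 -m creep '[{"delta_pos":[0,0,0],"turn":-0.131,"grip":0.6},{"delta_pos":[0,0,0],"turn":-0.14,"grip":0.6},{"delta_pos":[0,0,0],"turn":-0.14,"grip":0.6},{"delta_pos":[0,0,0],"turn":-0.14,"grip":0.6},{"delta_pos":[0,0,0],"turn":-0.14,"grip":0.6},{"delta_pos":[0,0,0],"turn":-0.14,"grip":0.6},{"delta_pos":[0,0,0],"turn":-0.14,"grip":0.6},{"delta_pos":[0,0,0],"turn":-0.14,"grip":0.6},{"delta_pos":[0,0,0],"turn":-0.14,"grip":0.6},{"delta_pos":[0,0,0],"turn":-0.14,"grip":0.6}]' && python3 -m creep '[{"delta_pos":[0,0,0],"turn":-0.14,"grip":0.6},{"delta_pos":[0,0,0],"turn":-0.04,"grip":0.6},{"delta_pos":[0,0,0],"turn":0,"grip":0.6}]'
python3 look.py h1 | head -5
python3 -c "
from h import *
print(get_state()['joint_pos'].round(2),get_state()['eef_pos'])"
```

```text
time_s: 10.75
eef_pos: [0.5011, -0.0022, 0.2199]
eef_rot: [-0.25, 1.559, 0.252]
contact_force: [0.3, 0.5, 1.1]
width: 0.0527
time_s: 11.75
eef_pos: [0.5038, -0.0045, 0.2199]
eef_rot: [-1.314, 1.139, 1.315]
contact_force: [0.5, 0.7, -0.1]
width: 0.0526
time_s: 12.05
eef_pos: [0.5037, -0.0045, 0.22]
eef_rot: [-1.439, 1.043, 1.441]
contact_force: [-0.3, -0.6, 0.1]
width: 0.0527
(array([[-0.001, -0.95 , -0.313,  0.504],
       [-0.   , -0.313,  0.95 , -0.004],
       [-1.   ,  0.001,  0.   ,  0.22 ],
       [ 0.   ,  0.   ,  0.   ,  1.   ]]), 12.05, np.float64(108.22329620255762))
(0, 0, 0.112) [ 0.611 -0.01   0.112] [[264. 360.]]
[-0.29  0.2   0.24  1.9  -0.06  1.04  1.86] [ 0.50370338 -0.00446452  0.22007658]
```

View pics/h1.png

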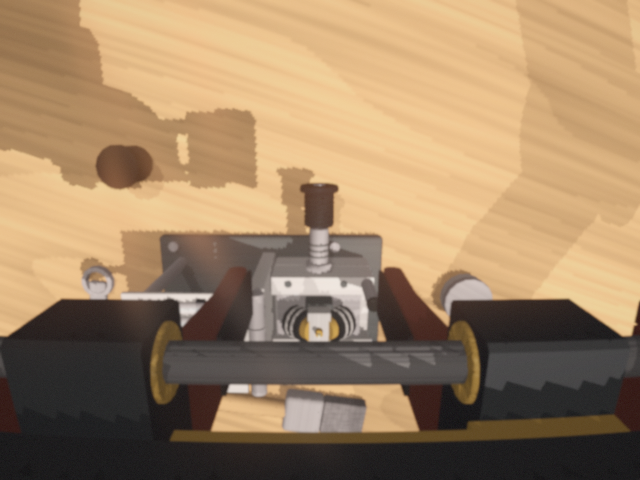

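```bash
cat > grip.py <<'E'
from h import *
import sys
z=np.load(f"pics/{sys.argv[1]}.npz"); s=dict(eef_pos=z['p'],eef_rot=z['r']); im=z['im'].astype(int);d=z['d']
P=cloud('wrist',d,s);T=T_wrist(s); L=(P-T[:3,3])@T[:3,:3]*1000; Z=P[...,2]*1000
m=(im.max(-1)<110)&(Z>32)&(Z<80)&(abs(L[...,2])<35)&(d>0)
n,l,st,c=cv2.connectedComponentsWithStats(m.astype(np.uint8))
o=[k for k in range(1,n) if st[k,4]>200]
for k in o:
    X=L[l==k]; zz=Z[l==k]; print(st[k].tolist(), 'y',np.percentile(X[:,1],[1,99]).round(1),'z',np.percentile(X[:,2],[1,99]).round(1),'h',np.percentile(zz,[2,98]).round(1))
    for lo in range(int(X[:,1].min()),int(X[:,1].max())+1,3):
        w=(X[:,1]>=lo)&(X[:,1]<lo+3)
        if w.sum()>5: print('  y',lo+1.5,w.sum(),'z',np.percentile(X[w,2],[2,98]).round(1),'mid',np.percentile(X[w,2],[2,98]).mean().round(1),'top',np.percentile(zz[w],97).round(1))
E
python3 grip.py h1
```

```text
[301, 184, 36, 45, 1194] y [-11.4  21.3] z [-10.8  13.8] h [51.6 64.4]
  y -10.5 73 z [-8.4 11.1] mid 1.4 top 61.6
  y -7.5 103 z [-9.2 11.9] mid 1.4 top 61.0
  y -4.5 104 z [-9.2 12.7] mid 1.7 top 61.0
  y -1.5 98 z [-8.3 12.7] mid 2.2 top 61.6
  y 1.5 93 z [-8.3 12. ] mid 1.8 top 61.2
  y 4.5 109 z [-8.3 12.6] mid 2.1 top 61.2
  y 7.5 101 z [-9.1 12.6] mid 1.7 top 61.3
  y 10.5 102 z [-9.1 11.7] mid 1.3 top 61.4
  y 13.5 101 z [-9.1 12.5] mid 1.7 top 61.0
  y 16.5 93 z [-10.7  12.4] mid 0.9 top 64.7
  y 19.5 148 z [-12.2  14.9] mid 1.3 top 64.9
  y 22.5 65 z [-10.5  13. ] mid 1.2 top 63.3
[281, 297, 52, 25, 374] y [-90.  -68.4] z [-29.2  12.5] h [60.5 79.6]
  y -79.5 8 z [-26.5 -16.7] mid -21.6 top 79.9
  y -76.5 20 z [-25.5 -14.4] mid -19.9 top 79.7
  y -73.5 71 z [-21.9   5. ] mid -8.4 top 79.5
  y -70.5 192 z [-9.1 12.1] mid 1.5 top 79.5
  y -67.5 72 z [-7.5 11.3] mid 1.9 top 78.5
```

```bash
python3 -m creep '[{"delta_pos":[25,4,1.6],"turn":0,"grip":0.6},{"delta_pos":[40,0,0],"turn":0,"grip":0.6},{"delta_pos":[40,0,0],"turn":0,"grip":0.6},{"delta_pos":[25,0,0],"turn":0,"grip":0.6},{"delta_pos":[10,0,0],"turn":0,"grip":0.6},{"delta_pos":[0,0,0],"turn":0,"grip":0.6}]' 60
python3 look.py i1 | head -5;python3 grip.py i1
python3 -c "
from h import *
im,d=get_image('side'); cv2.imwrite('pics/i1s.png',cv2.resize(im[150:300,230:430],(800,600))[:,:,::-1])"
```

```text
time_s: 12.7
eef_pos: [0.4986, -0.004, 0.0796]
eef_rot: [-1.438, 1.044, 1.441]
contact_force: [0.1, 0.3, -0.4]
width: 0.0522
(array([[-0.003, -0.95 , -0.312,  0.499],
       [-0.001, -0.312,  0.95 , -0.004],
       [-1.   ,  0.003,  0.   ,  0.08 ],
       [ 0.   ,  0.   ,  0.   ,  1.   ]]), 12.7, np.float64(108.17827193452133))
(0, 0, 0.112) [ 0.611 -0.01   0.112] [[222. 543.]]
[286, 226, 64, 115, 3956] y [-36.1  17.2] z [-13.5  12.9] h [41.8 64.2]
  y -36.5 45 z [-8.3 -2. ] mid -5.1 top 56.6
  y -33.5 15 z [-8.2 -4.7] mid -6.4 top 55.7
  y -30.5 33 z [-8.2 -3.9] mid -6.0 top 56.1
  y -27.5 10 z [-7.7 -6.6] mid -7.1 top 52.5
  y -24.5 17 z [-7.7 -6.5] mid -7.1 top 53.5
  y -21.5 13 z [-7.6 -6.5] mid -7.1 top 53.6
  y -18.5 15 z [-7.4  1.7] mid -2.9 top 56.6
  y -15.5 205 z [-11.   10.7] mid -0.1 top 60.9
  y -12.5 285 z [-11.7  11.1] mid -0.3 top 61.1
  y -9.5 281 z [-11.4  10.8] mid -0.3 top 61.4
  y -6.5 259 z [-11.3  10.5] mid -0.4 top 61.1
  y -3.5 273 z [-11.3  10.7] mid -0.3 top 61.1
  y -0.5 303 z [-11.1  11. ] mid -0.1 top 61.3
  y 2.5 293 z [-11.1  10.8] mid -0.1 top 61.6
  y 5.5 280 z [-11.1  10.5] mid -0.3 top 61.3
  y 8.5 299 z [-10.7  10.8] mid 0.1 top 61.0
  y 11.5 185 z [-13.8  11.4] mid -1.2 top 64.4
  y 14.5 412 z [-14.3  13.8] mid -0.2 top 64.8
  y 17.5 728 z [-13.6  13.1] mid -0.2 top 63.5
[273, 414, 85, 18, 1038] y [-86.7 -72.8] z [-20.9  18.9] h [60.2 77.3]
  y -86.5 61 z [-22.9  19.3] mid -1.8 top 61.4
  y -83.5 36 z [-19.4  19.5] mid 0.0 top 62.1
  y -80.5 63 z [-19.2  19.3] mid 0.1 top 70.9
  y -77.5 67 z [-20.1  19.2] mid -0.5 top 72.7
  y -74.5 778 z [-10.8  10.6] mid -0.1 top 77.3
  y -71.5 32 z [-8.4 10. ] mid 0.8 top 77.0
```

View pics/i1.png

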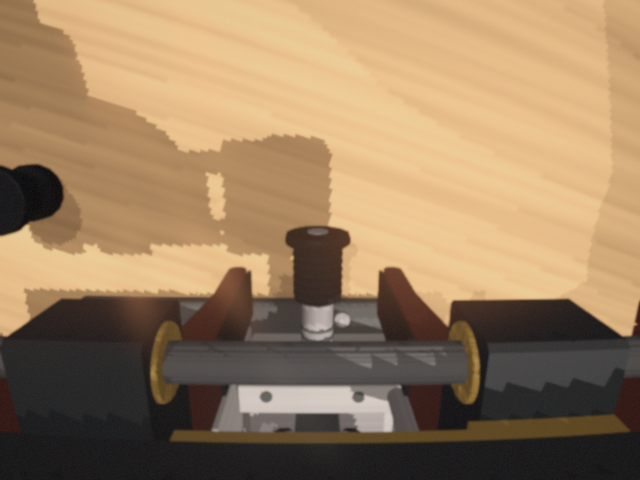

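View pics/i1s.png

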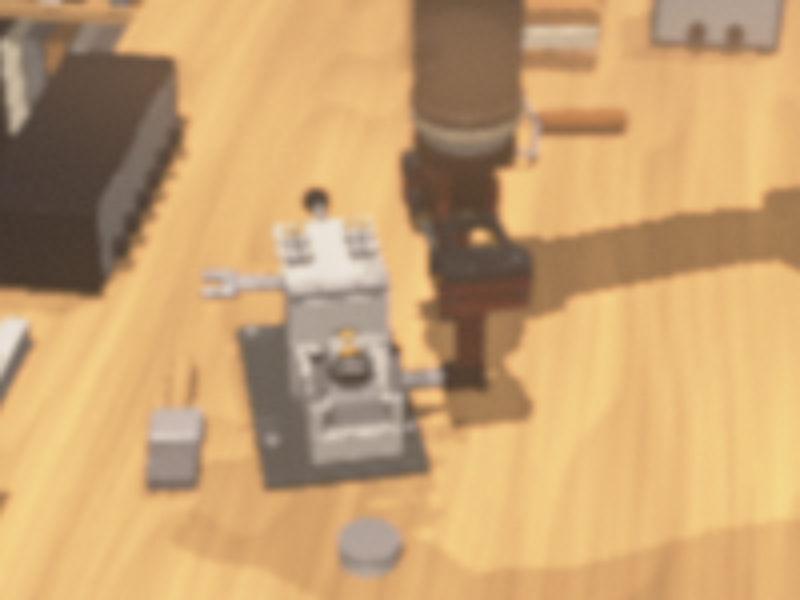

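```bash
python3 -m creep '[{"delta_pos":[16,0,0],"turn":0,"grip":0.6},{"delta_pos":[20,0,0],"turn":0,"grip":0.6},{"delta_pos":[11,0,-0.2],"turn":0,"grip":0.6},{"delta_pos":[0,0,0],"turn":0,"grip":0.6}]' 45
python3 look.py j1 | head -5;python3 grip.py j1 | grep -v "  y"
python3 -m creep '[{"delta_pos":[0,0,0],"turn":0,"grip":0},{"delta_pos":[0,0,0],"turn":0,"grip":0},{"delta_pos":[0,0,0],"turn":0,"grip":0},{"delta_pos":[0,0,0],"turn":0,"grip":0},{"delta_pos":[0,0,0],"turn":0,"grip":0}]' 45; python3 look.py j2 | head -5
```

```text
time_s: 13.2
eef_pos: [0.4992, -0.004, 0.0336]
eef_rot: [-1.439, 1.042, 1.44]
contact_force: [0.3, -0.1, -0.2]
width: 0.0529
(array([[-0.001, -0.95 , -0.313,  0.499],
       [ 0.   , -0.313,  0.95 , -0.004],
       [-1.   ,  0.001,  0.   ,  0.034],
       [ 0.   ,  0.   ,  0.   ,  1.   ]]), 13.2, np.float64(108.21910402168879))
(0, 0, 0.112) [ 0.611 -0.01   0.112] [[197. 658.]]
[277, 250, 85, 91, 5927] y [-11.5  18.2] z [-13.5  14.1] h [39.6 64.2]
[206, 268, 46, 73, 1873] y [-9.9 10.6] z [-34.8 -27.3] h [37.5 79.4]
[378, 269, 54, 72, 2074] y [-9.6 10.7] z [24.8 34.3] h [38.5 79.3]
[233, 385, 170, 47, 2625] y [-55.7 -31.1] z [-34.6  34.5] h [32.4 58. ]
time_s: 13.75
eef_pos: [0.4992, -0.0025, 0.0341]
eef_rot: [-1.439, 1.04, 1.441]
contact_force: [-1.5, 5.2, 4.6]
width: 0.0228
(array([[-0.   , -0.95 , -0.314,  0.499],
       [ 0.002, -0.314,  0.95 , -0.002],
       [-1.   , -0.   ,  0.002,  0.034],
       [ 0.   ,  0.   ,  0.   ,  1.   ]]), 13.75, np.float64(108.28403339324669))
(0, 0, 0.112) [ 0.611 -0.01   0.112] [[193. 656.]]
```

View pics/j2.png

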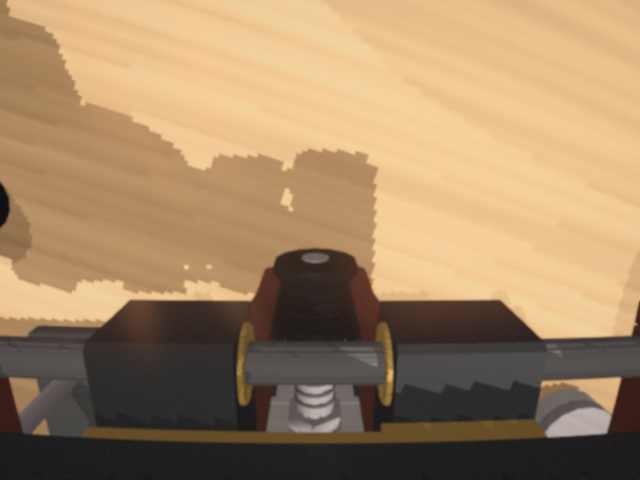

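```bash
python3 -m creep '[{"delta_pos":[0,2,0.7],"turn":0,"grip":0},{"delta_pos":[0,3,0.7],"turn":0,"grip":0},{"delta_pos":[0,4,0],"turn":0,"grip":0},{"delta_pos":[0,4,0],"turn":0,"grip":0},{"delta_pos":[0,3,0],"turn":0,"grip":0},{"delta_pos":[0,0,0],"turn":0,"grip":0}]' 50; python3 look.py k1 | head -5
python3 - <<'E'
from h import *
s=get_state(); p=s['eef_pos']-np.array([.4992,-.0025,.0341]); print('pull mm',p@[-.95,-.313,0]*1000, s['contact_force'], s['width'])
E
```

```text
time_s: 14.4
eef_pos: [0.4863, -0.0067, 0.0342]
eef_rot: [-1.443, 1.037, 1.436]
contact_force: [7.2, 4.6, -7.8]
width: 0.0233
(array([[ 0.005, -0.95 , -0.313,  0.486],
       [ 0.001, -0.313,  0.95 , -0.007],
       [-1.   , -0.005, -0.001,  0.034],
       [ 0.   ,  0.   ,  0.   ,  1.   ]]), 14.4, np.float64(108.26776790387656))
(0, 0, 0.112) [ 0.611 -0.01   0.112] [[198. 674.]]
pull mm 13.391988609982512 [ 8.69654113  5.04342804 -6.48912172] 0.02305687253265596
```

```bash
python3 -m creep '[{"delta_pos":[0,2,0],"turn":0,"grip":0},{"delta_pos":[0,1.5,0],"turn":0,"grip":0},{"delta_pos":[0,0,0],"turn":0,"grip":0},{"delta_pos":[0,0,0],"turn":0,"grip":0}]' 50; python3 look.py k2 | head -5
python3 - <<'E'
from h import *
s=get_state(); p=s['eef_pos']-np.array([.4992,-.0025,.0341]); print('pull mm',p@[-.95,-.313,0]*1000, s['contact_force'], s['contact_force']@[.95,.313,0],s['width'])
for n in ['side','scene']:
    im,d=get_image(n); a=im[150:300,230:430] if n=='side' else im[190:325,190:370]
    cv2.imwrite(f'pics/k2{n}.png',cv2.resize(a,(800,600),interpolation=cv2.INTER_CUBIC)[:,:,::-1])
E
python3 grip.py k1|grep -v "  y"; python3 grip.py k2|grep -v "  y"
```

```text
time_s: 14.85
eef_pos: [0.484, -0.0075, 0.0343]
eef_rot: [-1.443, 1.036, 1.435]
contact_force: [9.9, 5.3, -10.0]
width: 0.0231
(array([[ 0.007, -0.949, -0.314,  0.484],
       [ 0.001, -0.314,  0.949, -0.007],
       [-1.   , -0.007, -0.001,  0.034],
       [ 0.   ,  0.   ,  0.   ,  1.   ]]), 14.85, np.float64(108.2866229193671))
(0, 0, 0.112) [ 0.611 -0.01   0.112] [[199. 677.]]
pull mm 16.0537395429656 [10.061208    4.52492683 -9.02943222] 10.97444969881007 0.02321491654400589
[251, 249, 128, 92, 8509] y [-10.9  18.4] z [-20.8  18.1] h [40.  78.1]
[272, 385, 76, 47, 684] y [-68.3 -34.6] z [-19.  11.] h [33.4 57.4]
[251, 249, 128, 92, 8512] y [-10.9  18.3] z [-20.8  18.1] h [39.9 78. ]
[286, 385, 58, 47, 634] y [-70.6 -33.5] z [-13.3  10.6] h [33.5 57.3]
```

View pics/k2.png

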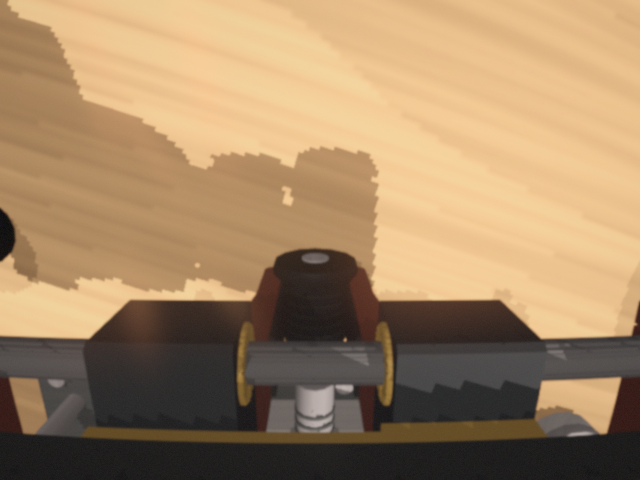

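View pics/k2side.png

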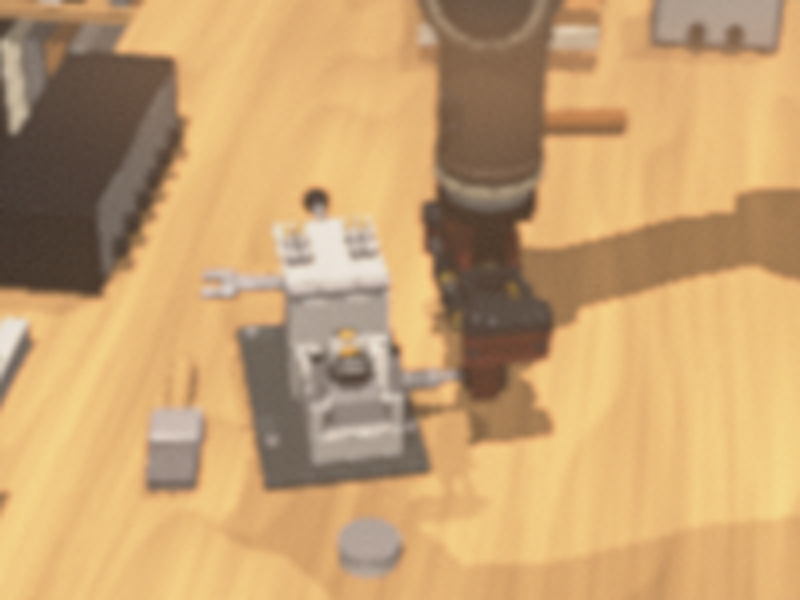

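View pics/k2scene.png

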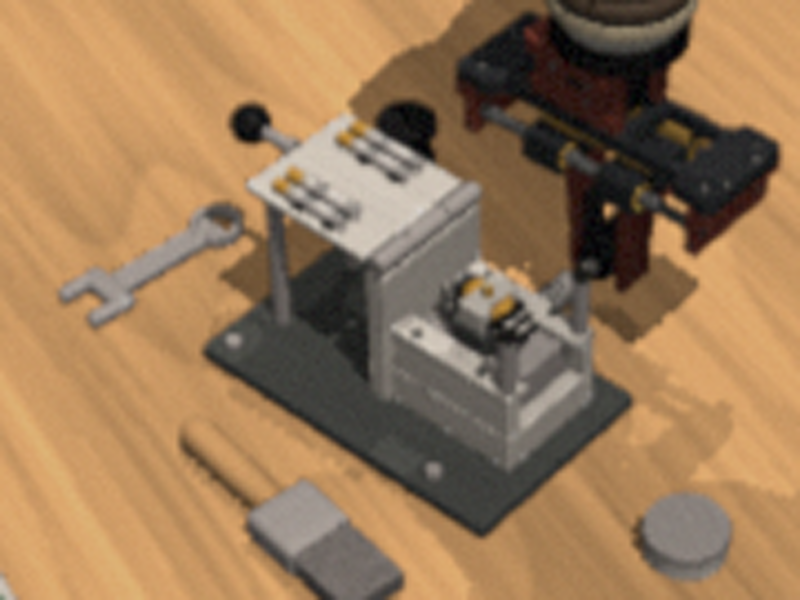

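```bash
python3 -m creep '[{"delta_pos":[0,0.6,0],"turn":0,"grip":0},{"delta_pos":[0,0,0],"turn":0,"grip":0},{"delta_pos":[0,0,0],"turn":0,"grip":0},{"delta_pos":[0,0,0],"turn":0,"grip":0},{"delta_pos":[0,0,0],"turn":0,"grip":0},{"delta_pos":[0,0,0],"turn":0,"grip":0}]' 50; python3 look.py k3 | head -1; python3 grip.py k3|grep -v "  y"
python3 - <<'E'
from h import *
s=get_state(); p=s['eef_pos']-np.array([.4992,-.0025,.0341]); print('pull mm',p@[-.95,-.313,0]*1000, s['contact_force']@[.95,.313,0],s['width'],s['time_s'])
# cover angle, bystanders, head from scene camera
im,d=get_image('scene'); P=cloud('scene',d); S=stand(.5996,-.0181,np.radians(18.15)); Q=(P-S[:3,3])@S[:3,:3]
P0=np.load('pics/P_scene.npy'); 
m=(abs(Q[...,0])<.012)&(Q[...,1]<-.02)&(Q[...,1]>-.085)&(Q[...,2]>.095)&(Q[...,2]<.14)
k=np.polyfit(Q[m][:,1],Q[m][:,2],1); print('cover ang',np.pi+np.arctan(k[0]))
for l in ["loupe","tin","brush","spanner","mug","roller","head"]:
    r=regions_of(l,'scene'); 
    if r: mm=r[0]['mask']&(d>0); print(l,round(r[0]['score'],2),np.median(P[mm],0).round(3))
E
```

```text
time_s: 15.6
eef_pos: [0.4839, -0.0075, 0.0343]
eef_rot: [-1.444, 1.035, 1.434]
contact_force: [11.7, 5.7, -10.8]
width: 0.023
(array([[ 0.008, -0.949, -0.314,  0.484],
[251, 249, 128, 92, 8518] y [-11.   18.4] z [-20.8  18.1] h [40. 78.]
[276, 385, 70, 47, 651] y [-70.9 -33.5] z [-18.5  11.3] h [33.  57.2]
pull mm 16.0525230059286 12.076148490274653 0.02322216472590154 15.65
cover ang 3.126272560523665
loupe 0.68 [ 0.521 -0.171  0.039]
tin 0.68 [ 0.492 -0.001  0.056]
brush 0.55 [0.723 0.063 0.017]
spanner 0.81 [ 0.691 -0.174  0.007]
mug 0.6 [0.605 0.456 0.06 ]
roller 0.79 [ 0.512 -0.479  0.024]
head 0.56 [0.587 0.039 0.081]
```

```bash
python3 -c "
from station import *
print(hand_in()); s=get_state(); print(s['time_s'],s['width'],s['contact_force'])"
```

```text
the job is handed in; nothing more can be done
None
the job is handed in; nothing more can be done
```

The cover is turned right over onto its rest with the spare styli upward. The plunger is fully back and the gripper is still holding it there, so the head should be free for you to slide out. I handed the job in at about 16 s of the 53 s.

**Cover:** At about 2.2 rad the ball was slipping out of the pads, so I stopped and re-gripped it. I then finished the swing and let go once the cover was down. Its angle read 3.133 rad just after release and 3.126 rad in the last scene check. The scene and side pictures show it flat with the vials up.

**Plunger:** I gripped it from above with 50 N and pulled it 16.05 mm by the arm's own reading. A further 0.6 mm of commanded pull moved nothing and raised the pull from 11 to 12 N, so it is on its stop. The grip had not slipped in the pads. I did not measure the pin tip's clearance directly. It follows from the pull: 10 mm engaged, so about 6 mm clear.

**Head and bystanders:** The arm and fingers stayed clear of the head, and the pictures show it sitting in its slot. The loupe, brush, spanner, mug and roller read within about 6 mm of where they started.

**Checks that disagreed:**
- The last network hit for the tin was false: it picked out the gripper. In the pictures the tin is where it was.
- The first cradle position I took from the base plate was about 13 mm off, because the plate is not centred on the hinge. I corrected it from the wrist camera before touching anything.
- The wrist also carries about 10 N of downward load in the final hold. It is well below the limits, so I left it.

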